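Bed a lens tube in a sprung V-saddle and clamp it with the tailstock

TASK

Take the aluminium lens tube out of its foam rest and lower it into the white V-blocks of the alignment fixture; while still holding it, press it down with about 13 N for half a second so that it beds in the V, and let go. Then push the tailstock by its orange plate along its rail until the tube has slid against the red end stop and the tailstock's spring tip keeps it clamped there with about 8 N. Be gentle: never press the tube into the V with more than 22 N or squeeze it with more than 16 N at the spring tip, and leave the other gear where it is.

Things in the scene. Friction and masses are not known exactly. Their poses are not given: they have to be found in the camera images.
- tube_mid (a point): The loose lens tube: bright aluminium cylinder, 40 mm in diameter, 110 mm long, about 220 g, a thin black band near each end and dark glass in both ends; either way round will do. The point is its centre, half-way along its axis; its y axis runs along the tube (x and z may have rolled about it). It starts lying in the foam rest.
- tube: The same lens tube as a body; origin at its centre, y along its axis.
- rest: Fixed black foam rest, 90 x 125 mm, in which the tube lies at the start along the rest's y axis, its axis 45 mm above the table; the middle 64 mm of the rest's length is free on both sides of the tube, for fingers. Origin at the centre of its underside, on the table.
- bed: The alignment fixture, fixed; dark foot 120 x 255 x 10 mm. Origin on the table, midway between its two V-blocks; y runs along the V towards the tailstock, z is up. The white 90-degree V-blocks, each 20 mm long and 60 mm wide, centred on x = 0, stand at y = -34 and +34 mm; the 48 mm between them are free for fingers, to 34 mm below the axis of a tube in the V.
- v_low (a point): Fixed mark on the fixture, on its V's centre plane, 64 mm above the table: the lowest place the axis of a tube in the V can have. The V-blocks' height setting is NOT measured: that axis lies 0 to 20 mm above this mark. The saddle carrying the V-blocks, stop and tailstock is sprung: pressed down with more than about 6 N it gives, 1 mm for every 4 N, up to 8 mm.
- stop_near (a point): Fixed mark on the fixture at y = -60 mm, 64 mm above the table. The face of the red end stop (a plate 50 mm wide, its top 14 mm above the axis of a tube in the V) is 0 to 16 mm from here, towards the fixture's -y; its setting is NOT measured. A tube put down with its centre at y = +6 mm of the fixture lies clear of the stop and of the spring tip.
- tailstock (a joint): Travel of the tailstock along its rail in m, 0 to 0.065, growing towards the end stop (the fixture's -y). It starts between 0 and 0.012. The rail drags with about 10 N and holds the tailstock where it is left, against up to 10 N. Pushing the plate with 18 N in all thus leaves about 8 N on the tube once that is against the stop.
- push_zero (a point): Fixed mark on the fixture at y = +130 mm, x = 0, 82 mm above the table: where the back of the orange push plate (the face away from the tube) is at travel 0; it moves towards -y with the travel. The plate is 40 mm wide and 8 mm thick, its top 106 to 126 mm above the table (42 mm above the axis of a tube in the V). Behind it is free space.
- tip_zero (a point): Fixed mark on the fixture at y = +85 mm, 64 mm above the table: where the face of the tailstock's white spring tip is at travel 0 (a disc 22 mm wide, on the axis of a tube in the V); it moves towards -y with the travel. The tip gives 1 mm for every 2 N, up to 9 mm.
- barrel_a: Bystander: aluminium lens barrel standing upright, 60 mm wide, 75 mm high; origin under its centre, on the table.
- barrel_b: Bystander: aluminium lens barrel standing upright, 68 mm wide, 62 mm high; origin under its centre, on the table.
- step_ring: Bystander: flat stainless step-up ring, 72 mm wide, 8 mm high; origin under its centre, on the table.
- clip: Bystander: black plastic spring clip holding a round polarizer upright, 62 mm wide, 74 mm high; origin under its centre, on the table.
- blower: Bystander: green silicone blower lying on its side, 60 mm thick, 155 mm long; origin under its centre, on the table.
- lens_cap: Bystander: black lens cap, 62 mm wide, 9 mm high; origin under its centre, on the table.
There are look-alikes about, which are no part of the job. What is shaped like the tube but blue or brown is not meant.

How it is judged (in metres and radians):
On the way, in this order (a step that is already met when the one before it is completed fails the run):
1. the tube is pressed down into the V with at least 7 N (10 N summed over the two sloping flanks), along the V, before the spring tip touches it (x of tube_mid in the frame of bed between -0.004 and 0.004 m and angle between the y axis of tube_mid and the y axis of bed, either way round below 0.06 rad and contact force between tube and bed above 10 N and contact force between tube and tailstock below 0.5 N), for 0.2 s.
2. the tube is let go in the V before the spring tip touches it (x of tube_mid in the frame of bed between -0.0025 and 0.0025 m and angle between the y axis of tube_mid and the y axis of bed, either way round below 0.03 rad and z of tube_mid in the frame of bed between 0.052 and 0.088 m and y of tube_mid in the frame of bed between -0.026 and 0.02 m and contact force between the fingers and tube below 0.1 N and contact force between tube and tailstock below 0.5 N), for 0.1 s.
3. the tailstock's spring tip presses the tube with more than 5 N (x of tube_mid in the frame of bed between -0.0025 and 0.0025 m and angle between the y axis of tube_mid and the y axis of bed, either way round below 0.03 rad and z of tube_mid in the frame of bed between 0.052 and 0.088 m and y of tube_mid in the frame of bed between -0.026 and 0.02 m and contact force between tube and tailstock above 5 N), for 0.2 s.
At the end, for the whole second after the job is handed in: The tube lies still in the V (axis within 2.5 mm of the V's centre plane and 0.03 rad of its direction), let go, held against the end stop by the spring tip with 5 to 13 N (more than friction in the V alone can resist) (all of step 3 and contact force between tube and tailstock below 13 N and linear speed of tube below 0.01 m/s); the robot touches nothing.
It fails at once if the tube is pressed down into the V with more than 22 N (31 N summed over the two sloping flanks) (contact force between tube and bed above 31 N and contact force between tube and tailstock below 0.5 N).
It fails at once if the spring tip squeezes the tube with more than 16 N (contact force between tube and tailstock above 16 N).
It fails at once if other gear is moved by more than 15 mm (distance of any of barrel_a, barrel_b, step_ring, clip, blower, lens_cap from where it was at the start of the episode above 0.015 m).
It also fails if it takes over 64 s, if anything falls off the work surface, if the arm or the gripper's body presses on something with over 40 N, if the wrist force passes 120 N, or if a joint passes its speed limit or range.

ROBOT

A 6-joint arm with a two-finger parallel gripper is mounted at the origin on the work surface. World frame = base frame: x ahead of the robot, y to its left, z up, the work surface at z = 0. Lengths are in mm, angles in rad, forces in N, time in s.
With the tool pointing down it reaches from about 400 to 825 mm from the base axis. Payload 7 kg.
Tool frame: the origin (TCP) lies between the finger pads; the fingertips stand 11 mm ahead of it and the grasp point (between the pads) lies 8 mm behind it; y points along the fingers, x is the direction in which the jaws open and shut, and the axes are right-handed (so a half turn about y gives the same grasp; the last joint's range is limited). The gripper opens to 88 mm and grips with 3 to 60 N. Pads are 19 mm wide; open, the fingers measure 130 mm over their backs; the gripper's body (78 mm by 193 mm) begins 47 mm behind the grasp point.
Start: joints at [-1.015, 0.359, 0.012, 0, -1.224, -0.288], TCP at [178.586, -650.924, 237.561] pointing down, gripper open.
Joint ranges: [-3.07, 3.07], [-1.43, 2.12], [-1.02, 1.25], [-3.03, 1.67], [-3.05, -0], [-3.03, 3.03]. Speed limits (rad/s): [2.39, 2.39, 3.01, 3.14, 3.14, 3.14].

INTERFACE

Orientations are given as a 3x3 rotation matrix whose columns are the frame's x, y, z axes.
In Python, from rig import sensors, grab_frame, camera_params, ticket, find_in gives the robot as it stands.
- The arm moves only by the tool move_arm, never from a script. Its argument "increments" is a list that holds one entry, the list of rows, each a list of 7 numbers: the shift along the world's x, y, z in mm, then the turn, a rotation vector about the world's x, y, z in degrees, then the opening, from 0 (shut) to 1 (fully open). In form: [[[dx, dy, dz, wx, wy, wz, claw], ...]]. A call has exactly 10 rows; each row is the pose to reach, as a shift and turn from the pose commanded when the call began; what a row does not reach only later rows make up. A row lasts 1/12 s, in which the tool goes at most 41.7 mm and 7.16 degrees, less where a joint would pass 70% of its speed; a pose out of reach is approached as far as the arm can. A call with a gripper value outside its range is refused whole. The fingers move at their own pace and stop on an object; "grip_force" is the grip in N (left out, the last holds). Time passes only in rows, so rows that repeat a pose let the fingers close, or fill a call up. It gives the time, the measured TCP pose, the force and the opening at its end, in the units of the state.
- sensors.observe(): the state, without advancing time (a new reading comes with each control period).
- grab_frame(name): name is "side" or "top" or "wrist"; returns (picture, depth): 480x640x3 uint8, red, green, blue; 480x640 float32, mm along the optical axis (not along the pixel's ray), 0 where there is no reading.
- camera_params(name): a dict with "intrinsics" (3x3 intrinsics, pixels), "k1" (the pictures are not rectified: a ray, as slopes to the right and down, at radius r is drawn at 1 + k1 r^2 times it, then the intrinsics apply), "camera_from_world" (4x4, takes a point from world to camera coordinates). Camera axes: x right, y up, looking along -z (the intrinsics and any distortion apply to the point x, -y, -z); pixel columns grow to the right and rows downward; lengths in mm; the calibration is good to about 2 mm. A picture is of the moment at which its call begins: read the wrist's pose just before it. camera_params takes no time and is no camera call; for the wrist camera it gives the pose at the moment of the call.
- ticket.finish_job(): hands the job in, once; it reports no verdict.
Trained networks look in the newest picture that a camera, given by its name, has taken for a name from the list of things; names that differ only in an ending like _2 or _b are one class to them, and where a whole thing is asked for, a point or a joint stands for the part that bears it (a point fixed in the world has none). Each returns a list of dicts, best first, with "confidence" (0 to 1); they miss things now and then, are a little off and sometimes report something else, mostly with a low value. They report only what shows in the picture. A call takes as long as a camera call. They do not tell look-alikes from the thing itself.
- find_in(camera, thing): "rect" ([left, top, right, bottom] in pixels, round what is visible of it).
The state is a dict: "time_s": time; "joint_positions": joint angles; "joint_velocities": joint speeds; "joint_torque": joint torques, N m; "ee_pos": TCP position; "eef_rot": TCP orientation; "force": force on the tool from outside, world axes, zero at the start; "moment": the same for the moment, N m; "grip_width": finger opening in mm.
Only numpy, scipy, OpenCV 4.12 (cv2) and the standard library are available. Lean on these libraries where they do the work, as an engineer would, in place of code of your own. Each camera call takes 0.05 s, during which the arm holds its last target.

## Working session

There is one attempt and no reset: what is moved stays moved. The work goes in short steps, Python scripts to look and compute and a tool call to move; the robot and the scene stay as the last step left them, time stands still between calls to the robot, and variables do not carry over. Pictures are saved under pics/ and viewed, and the job is handed in when it is done.

Besides the shell and the picture viewer there is one more tool, called after "Request:" as a command line: name --argument value ..., lists and objects as JSON in quotes. move_arm: Moves the arm, as the interface text tells. Its arguments: {"type":"object","properties":{"increments":{"type":"array","items":{"type":"array","items":{"type":"array","items":{"type":"number"}}}},"grip_force":{"type":"number"}},"required":["increments"]}

```bash
ls; mkdir -p pics; python3 - <<'E'
from rig import sensors, grab_frame, camera_params, find_in
import cv2,numpy as np
for c in ["side","top","wrist"]:
    p,d=grab_frame(c); cv2.imwrite(f"pics/{c}0.png",p[:,:,::-1]); np.save(f"pics/{c}0.npy",d)
    q=camera_params(c); print(c,q["intrinsics"],q["k1"],q["camera_from_world"].round(3) if hasattr(q["camera_from_world"],'round') else q["camera_from_world"])
    for n in ["tube","rest","bed","tailstock"]:
        print(n,[(np.round(r["rect"]).tolist(),round(r["confidence"],2)) for r in find_in(c,n)])
s=sensors.observe();print(s)
E
```

```text
pics
side [[568.54628166   0.         320.82434166]
 [  0.         568.54628166 242.99822378]
 [  0.           0.           1.        ]] -0.09724403053624572 [[-7.830000e-01 -6.220000e-01 -7.000000e-03  4.688290e+02]
 [ 3.730000e-01 -4.790000e-01  7.950000e-01 -2.680510e+02]
 [-4.980000e-01  6.200000e-01  6.070000e-01 -1.205125e+03]
 [ 0.000000e+00  0.000000e+00  0.000000e+00  1.000000e+00]]
tube [([354.0, 217.0, 396.0, 242.0], 0.87), ([401.0, 198.0, 441.0, 230.0], 0.87), ([400.0, 258.0, 445.0, 270.0], 0.69), ([284.0, 238.0, 326.0, 256.0], 0.68)]
rest [([349.0, 232.0, 402.0, 258.0], 0.67), ([266.0, 263.0, 361.0, 359.0], 0.67)]
bed [([265.0, 258.0, 358.0, 356.0], 0.64)]
tailstock [([277.0, 301.0, 303.0, 332.0], 0.69)]
top [[466.87132822   0.         319.66173437]
 [  0.         466.87132822 241.0545176 ]
 [  0.           0.           1.        ]] -0.08531559961785602 [[-1.600000e-02 -9.990000e-01 -2.800000e-02  1.895100e+01]
 [ 9.860000e-01 -2.000000e-02  1.680000e-01 -5.856260e+02]
 [-1.690000e-01 -2.500000e-02  9.850000e-01 -1.001589e+03]
 [ 0.000000e+00  0.000000e+00  0.000000e+00 
[... 855 characters left out ...]
422918e-05,
       -1.22406942e+00, -2.88090684e-01]), 'joint_velocities': array([ 0.000984  ,  0.00018642,  0.00210999,  0.00028175,  0.0013153 ,
       -0.00156709]), 'joint_torque': array([ 1.14417589e-04, -5.82227111e+01,  2.93273181e+01,  7.00139970e+00,
        1.25887332e-02, -2.24407620e-05]), 'ee_pos': array([ 178.61428229, -650.93107861,  237.57282759]), 'eef_rot': array([[-2.64656857e-01,  1.24951109e-05, -9.64342651e-01],
       [ 9.64342650e-01, -4.22848497e-05, -2.64656858e-01],
       [-4.40840009e-05, -9.99999999e-01, -8.58592876e-07]]), 'force': array([0.47369595, 0.01962027, 0.60743094]), 'moment': array([0.00091337, 0.00040035, 0.01413835]), 'grip_width': 87.6852925543344}
```

View pics.

View pics/top0.png

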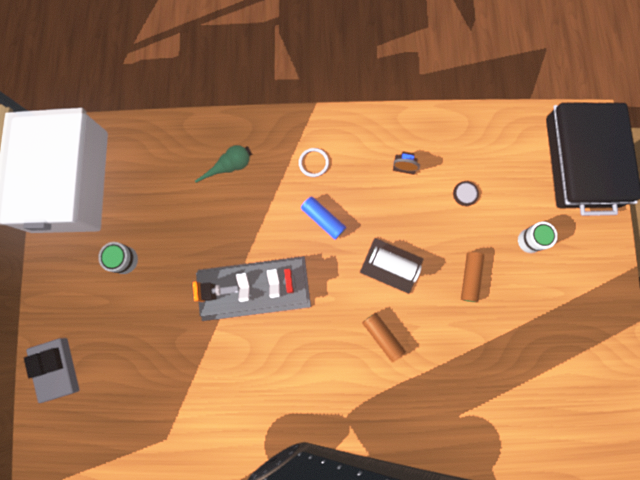

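View pics/side0.png

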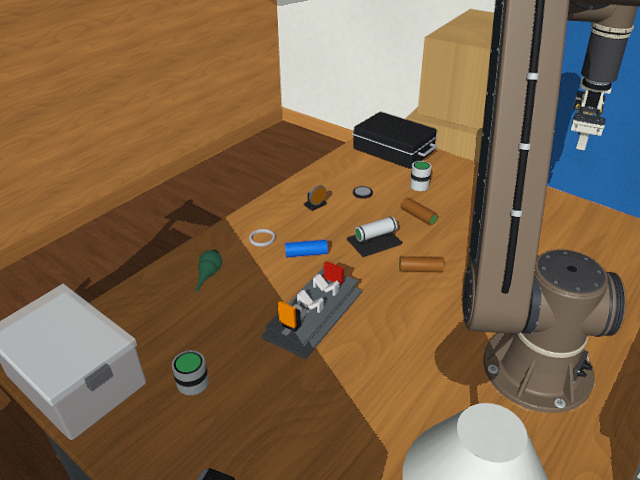

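```bash
cat > h.py <<'E'
import numpy as np,cv2
from rig import sensors, grab_frame, camera_params, find_in
def ray(q,u,v):
    K=np.array(q["intrinsics"]);k=q["k1"]
    a=np.array([(u-K[0,2])/K[0,0],(v-K[1,2])/K[1,1]]);s=a.copy()
    for _ in range(30): s=a/(1+k*(s@s))
    T=np.array(q["camera_from_world"]);R=T[:3,:3];c=-R.T@T[:3,3]
    return c,R.T@np.array([s[0],-s[1],-1.])
def onz(q,u,v,z):
    c,d=ray(q,u,v);return c+d*(z-c[2])/d[2]
def atd(q,u,v,dep):
    c,d=ray(q,u,v);return c+d*dep
def proj(q,P):
    P=np.atleast_2d(P);T=np.array(q["camera_from_world"]);K=np.array(q["intrinsics"])
    p=P@T[:3,:3].T+T[:3,3];s=np.c_[p[:,0],-p[:,1]]/-p[:,2:3]
    s=s*(1+q["k1"]*(s**2).sum(1,keepdims=True));return np.c_[K[0,0]*s[:,0]+K[0,2],K[1,1]*s[:,1]+K[1,2]]
def cloud(q,d,m=None):
    v,u=np.nonzero((d>0)&(m if m is not None else True))
    K=np.array(q["intrinsics"]);a=np.c_[(u-K[0,2])/K[0,0],(v-K[1,2])/K[1,1]];s=a.copy()
    for _ in range(30): s=a/(1+q["k1"]*(s**2).sum(1,keepdims=True))
    dd=d[v,u];p=np.c_[s[:,0]*dd,-s[:,1]*dd,-dd];T=np.array(q["camera_from_world"])
    return (p-T[:3,3])@T[:3,:3],u,v
E
python3 - <<'E'
from h import *
q=camera_params("top");d=np.load("pics/top0.npy")
for n,u,v,z in [("tube",395,262,45+20),("tube e1",372,256,60),("tube e2",420,270,60),("orange",197,291,115),("red",289,280,85),("v1",242,287,75),("v2",273,283,75),("c1",197,268,10),("c2",303,258,10),("c3",310,303,10),("c4",204,319,10),("r1",377,238,25),("r2",423,258,25),("r3",410,293,25),("r4",362,268,25),("blue",323,217,40)]:
    print(n,onz(q,u,v,z).round(1),atd(q,u,v,d[v,u]).round(1))
E
```

```text
tube [ 533.2 -157.    65. ] [ 533.3 -157.1   64. ]
tube e1 [ 548.2 -107.4   60. ] [ 547.3 -106.8   66.3]
tube e2 [ 514.9 -212.1   60. ] [ 514.4 -211.1   64.9]
orange [473.6 266.2 115. ] [473.6 266.6 113.7]
red [496.2  74.7  85. ] [495.7  74.1  90.8]
v1 [483.6 178.4  75. ] [485.7 183.9  46.6]
v2 [491.2 110.5  75. ] [493.4 114.   47.7]
c1 [534.5 298.3  10. ] [536.  302.1  -2.6]
c2 [553.5  48.7  10. ] [553.6  48.7   9. ]
c3 [449.2  33.7  10. ] [449.3  33.8   7.2]
c4 [415.8 279.1  10. ] [415.8 278.9  10.7]
r1 [ 594.5 -123.4   25. ] [ 599.3 -126.    -2. ]
r2 [ 545.9 -226.9   25. ] [ 547.8 -229.9   10.2]
r3 [ 466.8 -193.5   25. ] [ 468.  -197.1    3.1]
r4 [525.8 -86.7  25. ] [527.8 -87.8   7.5]
blue [ 6.434e+02 -1.000e-01  4.000e+01] [643.6  -0.   38.8]
```

```bash
python3 - <<'E'
from h import *
q=camera_params("top");d=np.load("pics/top0.npy");im=cv2.imread("pics/top0.png")
P,u,v=cloud(q,d)
# tube: bright points in region
hsv=cv2.cvtColor(im,cv2.COLOR_BGR2HSV)
m=(u>355)&(u<430)&(v>238)&(v<295)&(P[:,2]>45)
X=P[m][:,:2];c=X.mean(0);w,V=np.linalg.eigh(np.cov((X-c).T));print("tube",m.sum(),c,V[:,1],np.sqrt(w),P[m][:,2].max())
r=cv2.minAreaRect(X.astype(np.float32));print(r)
m=(u>355)&(u<430)&(v>235)&(v<298)&(P[:,2]>12)
print("rest",cv2.minAreaRect(P[m][:,:2].astype(np.float32)))
m=(u>185)&(u<320)&(v>250)&(v<328)&(P[:,2]>5)&(P[:,2]<16)
print("foot",cv2.minAreaRect(P[m][:,:2].astype(np.float32)))
s=sensors.observe();qw=camera_params("wrist");T=np.array(qw["camera_from_world"]);c=-T[:3,:3].T@T[:3,3]
print("cam in tool",s["eef_rot"].T@(c-s["ee_pos"]), "view dir tool",s["eef_rot"].T@(-T[2,:3]), "cam right/up in tool", s["eef_rot"].T@T[0,:3],s["eef_rot"].T@T[1,:3])
E
```

```text
tube 868 [ 529.64345653 -157.8822165 ] [0.39276507 0.91963884] [10.93940716 32.14304558] 69.16279357395982
((531.1920166015625, -158.1927490234375), (110.48896789550781, 39.83319091796875), 66.36381530761719)
rest ((532.2853393554688, -155.30149841308594), (123.22380828857422, 87.9732666015625), 66.82270050048828)
foot ((487.4616394042969, 167.71766662597656), (306.72552490234375, 172.7097930908203), 89.51493072509766)
cam in tool [ 1.56103641e-02 -1.47344612e+02  7.06673035e+01] view dir tool [ 8.47181640e-05  9.65608058e-01 -2.60002061e-01] cam right/up in tool [ 9.99999977e-01 -1.32617972e-04 -1.66686449e-04] [1.95434724e-04 2.60002041e-01 9.65608047e-01]
```

View pics/wrist0.png

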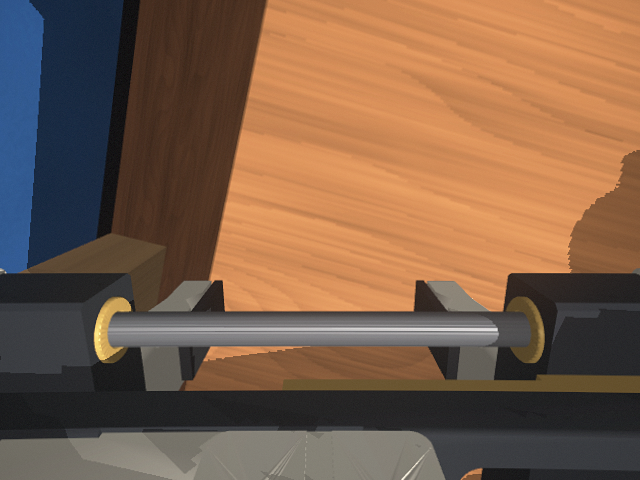

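Request:
move_arm --increments '[[[18, 27, 0, 0, 0, 2, 1], [37, 54, 0, 0, 0, 5, 1], [56, 81, 0, 0, 0, 8, 1], [74, 108, 0, 0, 0, 10, 1], [93, 135, 0, 0, 0, 13, 1], [112, 162, 0, 0, 0, 16, 1], [130, 189, 0, 0, 0, 18, 1], [149, 216, 0, 0, 0, 21, 1], [168, 243, 0, 0, 0, 24, 1], [186, 270, 0, 0, 0, 26, 1]]]'

```text
time_s: 1.58
ee_pos: [365.3, -379.6, 237.9]
eef_rot: [[-0.663, 0.001, -0.749], [0.749, -0.0, -0.663], [-0.001, -1.0, -0.0]]
force: [0.0, -0.2, -0.1]
grip_width: 87.8
```

Request:
move_arm --increments '[[[20, 29, 0, 0, 0, 3, 1], [42, 60, 0, 0, 0, 6, 1], [63, 91, 0, 0, 0, 9, 1], [84, 121, 0, 0, 0, 12, 1], [105, 152, 0, 0, 0, 15, 1], [127, 183, 0, 0, 0, 18, 1], [148, 214, 0, 0, 0, 20, 1], [170, 244, 0, 0, 0, 23, 1], [186, 269, 0, 0, 0, 25, 1], [186, 269, 0, 0, 0, 25, 1]]]'

```text
time_s: 2.42
ee_pos: [553.3, -108.2, 237.4]
eef_rot: [[-0.918, 0.001, -0.396], [0.396, 0.0, -0.918], [-0.001, -1.0, -0.0]]
force: [0.3, -0.6, -0.0]
grip_width: 87.8
```

```bash
python3 - <<'E'
from h import *
s=sensors.observe();q=camera_params("wrist")
print(s["time_s"],s["ee_pos"],s["eef_rot"].round(4).tolist(),s["joint_positions"])
p,d=grab_frame("wrist");cv2.imwrite("pics/w1.png",p[:,:,::-1])
np.savez("pics/w1.npz",d=d,T=q["camera_from_world"],p=p)
print(find_in("wrist","tube"),find_in("wrist","rest"))
P,u,v=cloud(q,d);ok=(v<265)
for lo,hi in [(48,80),(12,28)]:
    m=ok&(P[:,2]>lo)&(P[:,2]<hi)&(np.hypot(P[:,0]-532,P[:,1]+158)<90)
    print(lo,m.sum(),cv2.minAreaRect(P[m][:,:2].astype(np.float32)),P[m][:,2].max())
m=ok&(P[:,2]>48)&(np.hypot(P[:,0]-532,P[:,1]+158)<75)
print(np.percentile(P[m][:,2],[50,90,99]))
E
```

```text
2.4167 [ 553.28050816 -108.20691908  237.35098754] [[-0.9182, 0.0009, -0.396], [0.396, 0.0002, -0.9182], [-0.0007, -1.0, -0.0005]] [ 1.53979763e-01  1.76227945e-01 -2.38214840e-01 -4.64011752e-05
 -1.15548385e+00 -5.61159774e-01]
[{'rect': [438.4, 46.0, 548.1, 178.1], 'confidence': 0.95}, {'rect': [248.4, 288.0, 317.4, 388.2], 'confidence': 0.75}, {'rect': [296.3, 93.0, 341.8, 227.3], 'confidence': 0.6}, {'rect': [375.6, 344.5, 481.7, 478.7], 'confidence': 0.23}] [{'rect': [271.3, 93.6, 367.3, 224.3], 'confidence': 0.67}, {'rect': [374.4, 345.6, 479.5, 477.8], 'confidence': 0.5}]
48 5775 ((531.4790649414062, -157.3486328125), (110.54637908935547, 39.68207550048828), 65.23320770263672) 67.72445077005243
12 61 ((533.9535522460938, -152.33132934570312), (116.535888671875, 85.19384765625), 65.73699188232422) 13.263913315139034
[62.60080902 65.0856945  66.23687873]
```

View pics/w1.png

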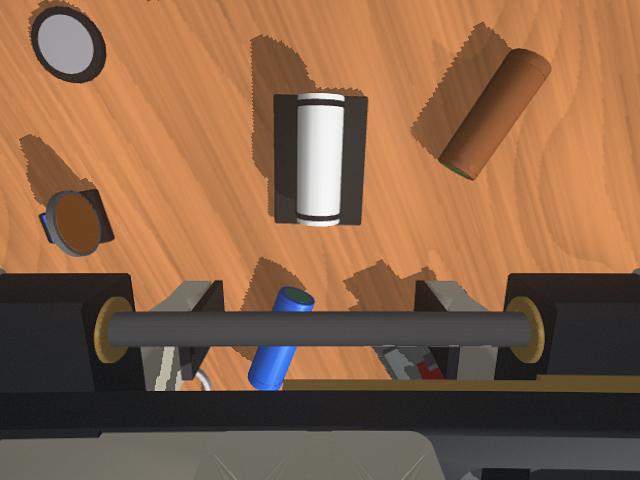

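Request:
move_arm --increments '[[[-5, -11, -20, 0, 0, -0.8, 1], [-10, -22, -45, 0, 0, -0.8, 1], [-15, -34, -70, 0, 0, -0.8, 1], [-19, -45, -95, 0, 0, -0.8, 1], [-19, -45, -120, 0, 0, -0.8, 1], [-19, -45, -127, 0, 0, -0.8, 1], [-19, -45, -127, 0, 0, -0.8, 1], [-19, -45, -127, 0, 0, -0.8, 1], [-19, -45, -127, 0, 0, -0.8, 1], [-19, -45, -127, 0, 0, -0.8, 1]]]'

```text
time_s: 3.4
ee_pos: [532.7, -156.9, 112.3]
eef_rot: [[-0.91, 0.003, -0.414], [0.414, -0.0, -0.91], [-0.003, -1.0, -0.001]]
force: [0.5, 0.8, 0.0]
grip_width: 87.3
```

```bash
python3 - <<'E'
from h import *
s=sensors.observe();q=camera_params("wrist")
print(s["time_s"],s["ee_pos"],s["eef_rot"].round(4).tolist(),s["joint_velocities"].round(4),s["force"])
print(np.degrees(np.arctan2(s["eef_rot"][1,0],s["eef_rot"][0,0])))
p,d=grab_frame("wrist");cv2.imwrite("pics/w2.png",p[:,:,::-1])
E
```

```text
3.4 [ 532.72518176 -156.86074597  112.28048011] [[-0.9104, 0.0029, -0.4136], [0.4136, -0.0001, -0.9104], [-0.0027, -1.0, -0.0011]] [ 0.0018  0.0011 -0.0062 -0.0023  0.0041  0.0002] [0.45555908 0.79418996 0.03558151]
155.56653620274753
```

View pics/w2.png

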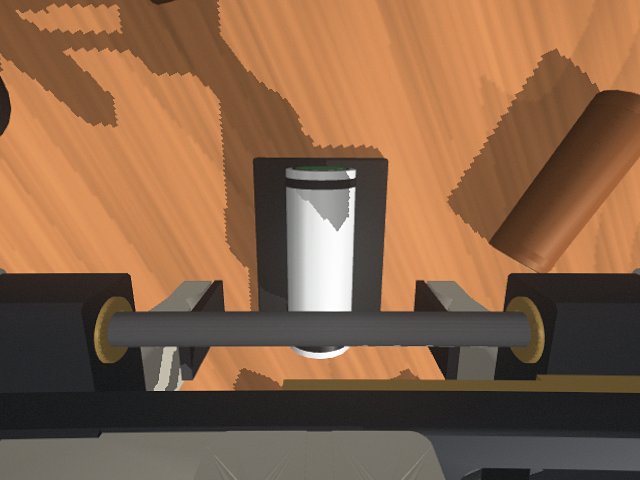

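Request:
move_arm --increments '[[[-1, 0, -15, 0, 0, 0, 1], [-1, 0, -30, 0, 0, 0, 1], [-1, 0, -45, 0, 0, 0, 1], [-1, 0, -58, 0, 0, 0, 1], [-1, 0, -67, 0, 0, 0, 1], [-1, 0, -73, 0, 0, 0, 1], [-1, 0, -75, 0, 0, 0, 1], [-1, 0, -75, 0, 0, 0, 1], [-1, 0, -75, 0, 0, 0, 1], [-1, 0, -75, 0, 0, 0, 1]]]'

```text
time_s: 4.28
ee_pos: [531.2, -156.9, 36.3]
eef_rot: [[-0.91, 0.001, -0.414], [0.414, -0.0, -0.91], [-0.001, -1.0, -0.001]]
force: [-0.1, -0.6, 1.0]
grip_width: 87.5
```

Request:
move_arm --grip_force 35 --increments '[[[0, 0, 0, 0, 0, 0, 0.3], [0, 0, 0, 0, 0, 0, 0.3], [0, 0, 0, 0, 0, 0, 0.3], [0, 0, 0, 0, 0, 0, 0.3], [0, 0, 0, 0, 0, 0, 0.3], [0, 0, 0, 0, 0, 0, 0.3], [0, 0, 0, 0, 0, 0, 0.3], [0, 0, 0, 0, 0, 0, 0.3], [0, 0, 0, 0, 0, 0, 0.3], [0, 0, 0, 0, 0, 0, 0.3]]]'

```text
time_s: 5.12
ee_pos: [531.9, -157.1, 36.0]
eef_rot: [[-0.91, 0.002, -0.414], [0.414, -0.0, -0.91], [-0.002, -1.0, -0.001]]
force: [3.6, -2.9, -0.5]
grip_width: 39.4
```

Request:
move_arm --increments '[[[0, 0, 8, 0, 0, 0, 0.3], [0, 0, 25, 0, 0, 0, 0.3], [0, 0, 50, 0, 0, 0, 0.3], [0, 5, 80, 0, 0, 0, 0.3], [-2, 20, 110, 0, 0, 3, 0.3], [-4, 40, 140, 0, 0, 6, 0.3], [-6, 65, 165, 0, 0, 9, 0.3], [-9, 95, 190, 0, 0, 12, 0.3], [-12, 125, 210, 0, 0, 14, 0.3], [-15, 155, 230, 0, 0, 16, 0.3]]]'

```text
time_s: 5.95
ee_pos: [513.9, -0.8, 266.7]
eef_rot: [[-0.989, -0.001, -0.146], [0.146, 0.0, -0.989], [0.001, -1.0, -0.0]]
force: [1.4, 0.7, -3.1]
grip_width: 39.4
```

Request:
move_arm --increments '[[[-3, 30, 10, 0, 0, 2, 0.3], [-6, 60, 20, 0, 0, 4, 0.3], [-9, 90, 30, 0, 0, 6, 0.3], [-12, 120, 34, 0, 0, 8, 0.3], [-15, 150, 34, 0, 0, 10, 0.3], [-18, 180, 34, 0, 0, 12, 0.3], [-22, 210, 34, 0, 0, 14, 0.3], [-25, 232, 34, 0, 0, 14, 0.3], [-25, 232, 34, 0, 0, 14, 0.3], [-25, 232, 34, 0, 0, 14, 0.3]]]'

```text
time_s: 6.78
ee_pos: [489.2, 230.6, 298.8]
eef_rot: [[-0.995, -0.002, 0.098], [-0.098, -0.001, -0.995], [0.003, -1.0, 0.001]]
force: [1.0, -0.2, -2.8]
grip_width: 39.4
```

```bash
python3 - <<'E'
from h import *
s=sensors.observe();q=camera_params("wrist")
print(s["time_s"],s["ee_pos"],s["force"],s["grip_width"])
print(np.degrees(np.arctan2(s["eef_rot"][1,0],s["eef_rot"][0,0])))
p,d=grab_frame("wrist");cv2.imwrite("pics/w3.png",p[:,:,::-1]);np.savez("pics/w3.npz",d=d,T=q["camera_from_world"],p=p)
p,d=grab_frame("top");cv2.imwrite("pics/top3.png",p[:,:,::-1])
E
```

```text
6.7833 [489.24745268 230.61938988 298.80493661] [ 0.97767193 -0.24208594 -2.79901359] 39.35290044555619
-174.3475800510815
```

View pics/w3.png

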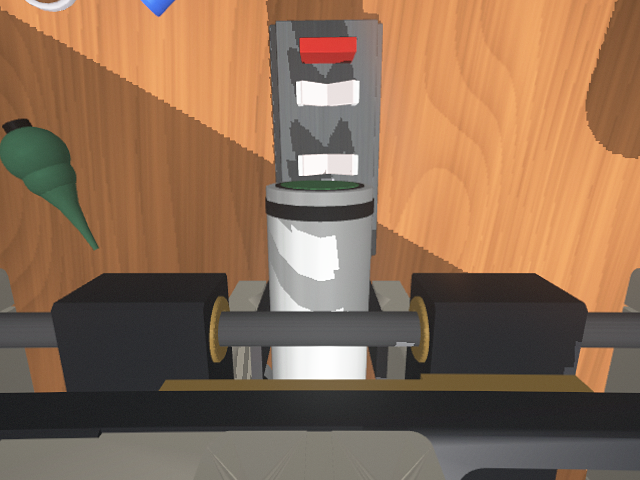

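```bash
python3 - <<'E'
from h import *
z=np.load("pics/w3.npz");q=camera_params("wrist");q["camera_from_world"]=z["T"];d=z["d"];p=z["p"].astype(int)
P,u,v=cloud(q,d);col=p[v,u]
red=(col[:,0]>150)&(col[:,1]<80)&(v<80)
wh=(col.min(1)>130)&(v<185)&(v>70)&(u>285)&(u<370)&(P[:,2]>20)
print("red",red.sum(),P[red].min(0),P[red].max(0)); 
for n,m in [("v-34",wh&(v<125)),("v+34",wh&(v>130))]:
    X=P[m];print(n,m.sum(),X.min(0).round(1),X.max(0).round(1),cv2.minAreaRect(X[:,:2].astype(np.float32)))
foot=(P[:,2]>5)&(P[:,2]<16)&(u>255)&(u<395)&(v<260)
X=P[foot];print("foot",foot.sum(),cv2.minAreaRect(X[:,:2].astype(np.float32)))
b=cv2.boxPoints(cv2.minAreaRect(X[:,:2].astype(np.float32)));print(b)
m=red;print(cv2.minAreaRect(P[m][:,:2].astype(np.float32)), np.percentile(P[m][:,2],[2,50,98]))
top=red&(P[:,2]>np.percentile(P[m][:,2],90)-4);print("redtop",cv2.minAreaRect(P[top][:,:2].astype(np.float32)))
# V-profile
for n,m in [("v-34",wh&(v<125)),("v+34",wh&(v>130))]:
    X=P[m]
    for lo in range(455,530,4):
        s=(X[:,0]>=lo)&(X[:,0]<lo+4)
        if s.sum(): print(n,lo,s.sum(),X[s][:,1].min().round(1),X[s][:,1].max().round(1),np.percentile(X[s][:,2],[5,50,95]).round(1))
E
```

```text
red 1365 [470.29714003  70.22003747  43.13563561] [519.57180654  87.30151165  90.3754961 ]
v-34 1577 [457.6  96.1  38. ] [523.5 142.   70.8] ((491.4526672363281, 119.52146911621094), (68.19866180419922, 40.406036376953125), 5.599850654602051)
v+34 1307 [447.1 147.8  38.2] [515.4 198.4  71.1] ((482.02362060546875, 173.28070068359375), (66.99556732177734, 50.76858901977539), 3.3604042530059814)
foot 2101 ((485.0657958984375, 167.3103790283203), (120.82946014404297, 254.61337280273438), 6.231903076171875)
[[411.18857  287.30658 ]
 [438.8276    34.197796]
 [558.943     47.31418 ]
 [531.30396  300.42297 ]]
((495.14483642578125, 78.56982421875), (49.39847183227539, 12.558833122253418), 6.733002185821533) [47.75174356 87.04776528 89.32216124]
redtop ((495.0063781738281, 78.19270324707031), (48.940616607666016, 11.810516357421875), 6.133871078491211)
v-34 455 14 105.6 117.8 [39.  40.1 41. ]
v-34 459 52 96.1 121.3 [39.3 66.8 68.6]
v-34 463 107 100.6 121.6 [49.9 67.9 69.4]
v-34 467 111 97.2 121.2 [60.6 68.2 70.1]
v-34 471 107 102.1 121.6 [44.4 64.4 66.9]
v-34 475 109 98.7 138.5 [40.4 60.2 62.8
[... 453 characters left out ...]
69. ]
v-34 523 1 142.0 142.0 [39.3 39.3 39.3]
v+34 455 87 168.6 196.6 [40.8 67.9 69.5]
v+34 459 92 168.9 191.7 [43.7 68.3 70.2]
v+34 463 89 169.6 189.3 [61.2 64.7 67.4]
v+34 467 91 170.0 196.8 [49.6 60.8 63.5]
v+34 471 88 170.4 198.3 [40.3 56.6 59.2]
v+34 475 91 170.8 198.3 [41.  52.4 55.7]
v+34 479 83 147.8 197.8 [41.8 48.6 51.1]
v+34 483 79 171.6 198.2 [41.1 47.  49.4]
v+34 487 79 172.0 198.4 [42.  50.8 53. ]
v+34 491 80 172.4 192.4 [51.3 54.9 57.7]
v+34 495 84 156.5 192.5 [40.3 58.9 61.3]
v+34 499 89 173.1 195.3 [47.9 62.9 65.5]
v+34 503 91 173.6 193.7 [63.8 67.  69.6]
v+34 507 83 174.0 194.1 [67.1 68.4 70. ]
v+34 511 55 174.7 194.3 [65.2 67.9 69.4]
v+34 515 1 175.8 175.8 [39.8 39.8 39.8]
```

```bash
python3 - <<'E'
from h import *
from scipy.optimize import least_squares
z=np.load("pics/w3.npz");q=camera_params("wrist");q["camera_from_world"]=z["T"];d=z["d"];p=z["p"].astype(int)
P,u,v=cloud(q,d);col=p[v,u]
wh=(col.min(1)>130)&(v<185)&(v>70)&(u>285)&(u<370)&(P[:,2]>49)&(P[:,2]<66)
X=P[wh]
def g(a,X): 
    c,s=np.cos(a[1]),np.sin(a[1]);xx=(X[:,0]-a[0])*c+(X[:,1]-147)*s;yy=-(X[:,0]-a[0])*s+(X[:,1]-147)*c
    return xx,yy
f=lambda a:(lambda xx:X[:,2]-(a[2]+np.abs(xx)))(g(a,X)[0])
r=least_squares(f,[487,np.radians(6.2),46],loss="soft_l1",f_scale=0.7);a=r.x
print("x at y=147",a[0],"ang",np.degrees(a[1]),"axis z",a[2]+28.28, np.abs(r.fun).mean())
xx,yy=g(a,P[(wh)])
w2=(col.min(1)>130)&(v<185)&(v>70)&(u>285)&(u<370)&(P[:,2]>52)
xx,yy=g(a,P[w2]); 
for m in [yy<0,yy>0]:print("blk y",np.percentile(yy[m],[1,5,50,95,99]).round(1),"x",np.percentile(xx[m],[1,99]))
red=(col[:,0]>150)&(col[:,1]<80)&(v<80)&(P[:,2]>75);xx,yy=g(a,P[red]);print("red y",np.percentile(yy,[1,50,99]),np.percentile(xx,[1,99]))
b=np.array([[411.2,287.3,0],[438.8,34.2,0],[558.9,47.3,0],[531.3,300.4,0]]);print("foot",np.c_[g(a,b)])
# tube in hand
m=(u>270)&(u<372)&(v>182)&(v<262)&(P[:,2]>270)
Y=P[m];xx,yy=g(a,Y);print("tube end",m.sum(),yy.min(),np.percentile(yy,1),Y[:,2].max())
s=sensors.observe()
print("TCP bed",g(a,s["ee_pos"][None]),s["ee_pos"],s["eef_rot"][:,2])
# tube cylinder fit
Z=s["eef_rot"];L=(Y-s["ee_pos"])@Z
def cyl(t):
    ax=np.array([t[2],t[3],1.]);ax/=np.linalg.norm(ax);w=L-np.array([t[0],t[1],0]);w=w-np.outer(w@ax,ax);return np.linalg.norm(w,axis=1)-20
r=least_squares(cyl,[0,-8,0,0],loss="soft_l1",f_scale=0.7);print("tool-frame tube x,y,slopes",r.x,np.abs(r.fun).mean(),"z end",np.percentile(L[:,2],[99,99.8]),L[:,2].max())
E
```

```text
x at y=147 487.83512944914185 ang 6.3902959419907095 axis z 73.97673602593201 1.0349945682011819
blk y [-43.3 -42.4 -33.3 -23.9 -23.7] x [-29.56882003  29.39743722]
blk y [24.9 25.6 34.6 43.8 44.6] x [-29.70858937  29.38794104]
red y [-74.87449407 -68.05240328 -63.36925486] [-24.2002954   23.75338057]
foot [[ -60.54350209  147.95782311]
 [ -61.28517336 -106.64150902]
 [  59.52665752 -106.99010642]
 [  60.26832878  147.60922572]]
tube end 7893 27.46053813834365 27.647412657181174 330.16700785592894
TCP bed (array([11.18563769]), array([81.70816674])) [489.85709888 229.44546466 299.22472501] [ 9.67849021e-02 -9.95305056e-01  7.26778661e-04]
tool-frame tube x,y,slopes [ 1.05687643e+00 -9.14974329e+00  2.25379723e-03  1.01784917e-02] 1.098800575691505 z end [54.0157049  54.08141698] 54.148795427436035
```

Request:
move_arm --increments '[[[0, -20, -20, 0, 0, 0.8, 0.3], [0, -40, -40, 0, 0, 0.8, 0.3], [-1.6, -60, -60, 0, 0, 0.8, 0.3], [-1.6, -76.7, -85, 0, 0, 0.8, 0.3], [-1.6, -76.7, -115, 0, 0, 0.8, 0.3], [-1.6, -76.7, -145, 0, 0, 0.8, 0.3], [-1.6, -76.7, -170, 0, 0, 0.8, 0.3], [-1.6, -76.7, -180, 0, 0, 0.8, 0.3], [-1.6, -76.7, -180, 0, 0, 0.8, 0.3], [-1.6, -76.7, -180, 0, 0, 0.8, 0.3]]]'

```text
time_s: 7.72
ee_pos: [489.4, 152.9, 120.2]
eef_rot: [[-0.994, 0.0, 0.11], [-0.11, -0.001, -0.994], [0.0, -1.0, 0.001]]
force: [0.2, -0.0, -1.8]
grip_width: 39.3
```

```bash
python3 - <<'E'
from h import *
s=sensors.observe();q=camera_params("wrist")
print(s["time_s"],s["ee_pos"],s["force"],s["grip_width"],s["eef_rot"].round(4).tolist())
p,d=grab_frame("wrist");cv2.imwrite("pics/w4.png",p[:,:,::-1]);np.savez("pics/w4.npz",d=d,T=q["camera_from_world"],p=p)
p,d=grab_frame("side");cv2.imwrite("pics/s4.png",cv2.resize(p[200:380,220:460,::-1],None,fx=3,fy=3))
p,d=grab_frame("top");cv2.imwrite("pics/t4.png",cv2.resize(p[180:360,150:390,::-1],None,fx=3,fy=3))
E
```

```text
7.7167 [489.41085705 152.94968718 120.22746287] [ 0.15683753 -0.02814695 -1.7520312 ] 39.318454988098345 [[-0.9939, 0.0, 0.1101], [-0.1101, -0.0006, -0.9939], [0.0, -1.0, 0.0006]]
```

View pics/w4.png

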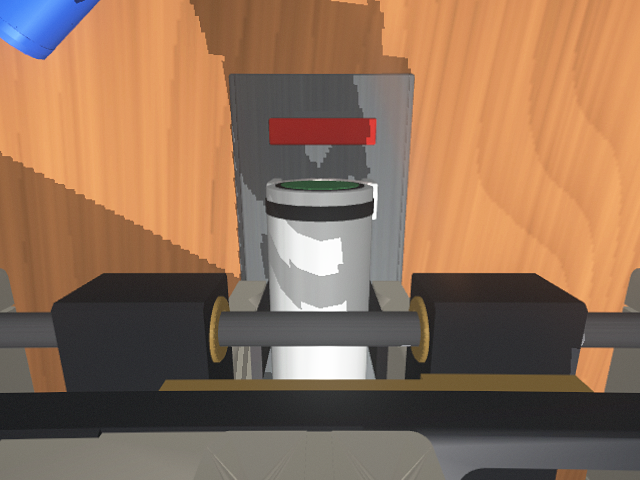

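View pics/s4.png

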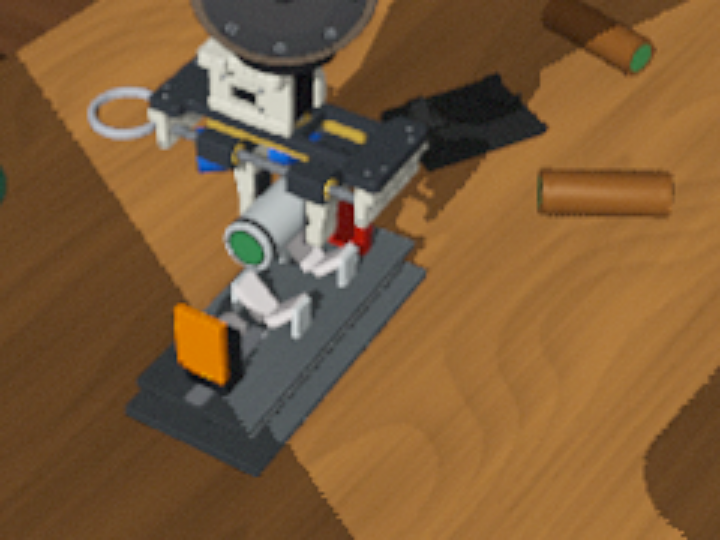

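```bash
python3 - <<'E'
from h import *
z=np.load("pics/w4.npz");q=camera_params("wrist");s=sensors.observe();d=z["d"];p=z["p"].astype(int);q["camera_from_world"]=z["T"]
P,u,v=cloud(q,d);col=p[v,u];R=s["eef_rot"];print(s["ee_pos"])
L=(P-s["ee_pos"])@R
red=(col[:,0]>150)&(col[:,1]<80)&(v<160)&(P[:,2]>75)
print("red tool",cv2.minAreaRect(L[red][:,[0,2]].astype(np.float32)),"z top",np.percentile(P[red][:,2],[50,90,98]))
ft=(P[:,2]>5)&(P[:,2]<16)&(v<265)&(u>225)&(u<420)&(np.abs(L[:,0])<75)
for v0 in range(80,265,20):
    m=ft&(v>=v0)&(v<v0+20)
    if m.sum(): print(v0,L[m][:,2].mean().round(1),np.percentile(L[m][:,0],[0.5,99.5]).round(1))
m=(u>270)&(u<372)&(v>190)&(v<262)&(P[:,2]>90);Lt=L[m]
for lo in range(20,56,6):
    k=(Lt[:,2]>=lo)&(Lt[:,2]<lo+6)
    if k.sum()>20: print("tube",lo,k.sum(),Lt[k][:,0].min().round(1),Lt[k][:,0].max().round(1),Lt[k][:,1].min().round(1))
E
```

```text
[490.0226659  153.95672199 121.3146891 ]
red tool ((25.984111785888672, 75.94813537597656), (10.933097839355469, 4.21428918838501), 83.71183013916016) z top [87.91728942 88.70310067 89.16192507]
80 103.9 [-56.3  63.3]
100 91.8 [-56.4  63.5]
120 79.2 [-56.5  63.7]
140 66.3 [-56.5  63.6]
160 53.1 [-56.4  63.6]
180 39.5 [-56.5  63.1]
200 25.5 [-56.5  63. ]
220 11.1 [-56.6  63. ]
240 -3.6 [-56.7  63.1]
260 -13.2 [-55.9  63.3]
tube 26 191 -16.1 21.4 -26.3
tube 32 1646 -15.9 20.9 -29.7
tube 38 1731 -15.7 21.4 -29.9
tube 44 1741 -15.5 20.5 -30.0
tube 50 1800 -15.3 20.2 -30.0
```

```bash
cat > tubefit.py <<'E'
from h import *
from scipy.optimize import least_squares
def fit(f,e=None):
    z=np.load(f);q=camera_params("wrist");d=z["d"];q["camera_from_world"]=z["T"];T=z["T"]
    # tool frame from camera pose (fixed mount)
    P,u,v=cloud(q,d)
    Rcam=T[:3,:3];c=-Rcam.T@T[:3,3]
    # tool axes: x=cam right ; y,z from up
    Xa=Rcam[0];view=-Rcam[2];up=Rcam[1];y=0.9656*view+0.26*up;zz=-0.26*view+0.9656*up
    R=np.c_[Xa,y,zz];tcp=c-R@np.array([0,-147.34,70.67])
    return P,u,v,(P-tcp)@R,tcp,R,z["p"].astype(int)
def tube(L,m):
    Y=L[m]
    def cyl(t):
        ax=np.array([t[2],t[3],1.]);ax/=np.linalg.norm(ax);w=Y-np.array([t[0],t[1],0]);w=w-np.outer(w@ax,ax);return np.linalg.norm(w,axis=1)-20
    r=least_squares(cyl,[0,-8,0,0],loss="soft_l1",f_scale=0.7);return r.x
if __name__=="__main__":
    for f in ["pics/w3.npz","pics/w4.npz"]:
        P,u,v,L,tcp,R,col=fit(f)
        m=(u>270)&(u<372)&(v>190)&(v<262)&(L[:,1]<0);print(f,tcp,tube(L,m),"angle",np.degrees(np.arctan2(R[1,0],R[0,0])))
        ft=(P[:,2]>5)&(P[:,2]<16)&(v<265)&(v>20)&(np.abs(L[:,0])<80)
        print(cv2.minAreaRect(L[ft][:,[0,2]].astype(np.float32)))
        print([np.percentile(L[ft&(abs(v-k)<8)][:,0],[.5,50,99.5]).round(1).tolist() for k in (60,120,200,240)])
        V=(col[v,u].min(1)>130)&(v<190)&(L[:,0]>8)&(L[:,0]<40)&(v>150)
    for _ in range(3): print(sensors.observe()["ee_pos"],sensors.observe()["time_s"])
E
python3 tubefit.py
```

```text
pics/w3.npz [488.48444831 231.21304492 298.8570658 ] [-1.45765624e-01 -8.78066660e+00  4.45385817e-03 -9.29277862e-03] angle -174.3507495665575
((8.727638244628906, 63.154327392578125), (120.82546997070312, 254.61099243164062), 0.5834020376205444)
[[-52.6, -46.0, 67.1], [-51.5, -45.6, 68.7], [63.8, 66.4, 68.2], [63.7, 66.4, 69.0]]
pics/w4.npz [488.61399449 153.50810706 120.26864032] [-3.67547601e-02 -8.84173875e+00  2.21022722e-03 -8.12196702e-03] angle -173.68517805807926
((1.5607833862304688, 48.68356704711914), (128.21311950683594, 120.68431854248047), 89.89905548095703)Traceback (most recent call last):
  File "tubefit.py", line 23, in <module>
    print([np.percentile(L[ft&(abs(v-k)<8)][:,0],[.5,50,99.5]).round(1).tolist() for k in (60,120,200,240)])
           ~~~~~~~~~~~~~^^^^^^^^^^^^^^^^^^^^^^^^^^^^^^^^^^^^^^
    return _quantile_unchecked(
        a, q, axis, out, overwrite_input, method, keepdims, weights)
    return _ureduce(a,
                    func=_quantile_ureduce_func,
    ...<5 lines>...
                    overwrite_input=overwrite_input,
                    method=method)
    r = func(a, **kwargs)
    result = _quantile(arr,
                       quantiles=q,
    ...<2 lines>...
                       out=out,
                       weights=wgt)
    slices_having_nans = np.isnan(arr[-1, ...])
                                  ~~~^^^^^^^^^
IndexError: index -1 is out of bounds for axis 0 with size 0
```

Request:
move_arm --increments '[[[-1.1, 0, -6, 0, 0, 0, 0.3], [-1.1, 0, -14, 0, 0, 0, 0.3], [-1.1, 0, -22, 0, 0, 0, 0.3], [-1.1, 0, -30, 0, 0, 0, 0.3], [-1.1, 0, -38, 0, 0, 0, 0.3], [-1.1, 0, -44, 0, 0, 0, 0.3], [-1.1, 0, -48, 0, 0, 0, 0.3], [-1.1, 0, -50, 0, 0, 0, 0.3], [-1.1, 0, -50, 0, 0, 0, 0.3], [-1.1, 0, -50, 0, 0, 0, 0.3]]]'

```text
time_s: 8.7
ee_pos: [488.0, 153.4, 69.6]
eef_rot: [[-0.994, 0.0, 0.111], [-0.111, -0.0, -0.994], [-0.0, -1.0, 0.0]]
force: [-0.2, -0.9, -1.3]
grip_width: 39.4
```

```bash
python3 - <<'E'
from h import *
s=sensors.observe();q=camera_params("wrist");print(s["ee_pos"],s["force"],s["moment"])
p,d=grab_frame("wrist");cv2.imwrite("pics/w5.png",p[:,:,::-1]);np.savez("pics/w5.npz",d=d,T=q["camera_from_world"],p=p)
from tubefit import *
P,u,v,L,tcp,R,col=fit("pics/w5.npz")
m=(u>270)&(u<372)&(v>190)&(v<262)&(L[:,1]<0);print(tcp,tube(L,m),"angle",np.degrees(np.arctan2(R[1,0],R[0,0])))
ft=(P[:,2]>5)&(P[:,2]<16)&(v<265)&(v>20)&(np.abs(L[:,0])<80)
print(cv2.minAreaRect(L[ft][:,[0,2]].astype(np.float32)))
red=(col[v,u][:,0]>150)&(col[v,u][:,1]<80)&(v<200)&(P[:,2]>75);print(cv2.minAreaRect(L[red][:,[0,2]].astype(np.float32)))
E
```

```text
[488.03047961 153.43663396  69.59528172] [-0.2066838  -0.92579625 -1.27028597] [0.03165886 0.08749142 0.00691774]
[487.24999218 154.00148423  69.63407872] [-6.91748975e-02 -8.81550200e+00  3.54748319e-03 -8.98633793e-03] angle -173.65708888626094
((0.3015937805175781, 57.520851135253906), (112.57525634765625, 120.90113067626953), 89.94535064697266)
((-9.85494613647461, 79.38805389404297), (28.34162139892578, 3.5684242248535156), 4.4108734130859375)
```

View pics/w5.png

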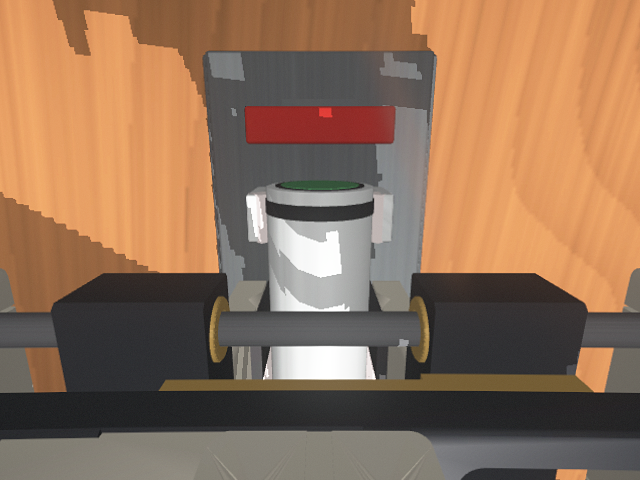

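Request:
move_arm --increments '[[[0, 0, -1, 0, 0, 0, 0.3], [0, 0, -2, 0, 0, 0, 0.3], [0, 0, -3, 0, 0, 0, 0.3], [0, 0, -3, 0, 0, 0, 0.3], [0, 0, -3, 0, 0, 0, 0.3], [0, 0, -3, 0, 0, 0, 0.3], [0, 0, -3, 0, 0, 0, 0.3], [0, 0, -3, 0, 0, 0, 0.3], [0, 0, -3, 0, 0, 0, 0.3], [0, 0, -3, 0, 0, 0, 0.3]]]'

```text
time_s: 9.58
ee_pos: [487.9, 153.4, 66.6]
eef_rot: [[-0.994, 0.0, 0.111], [-0.111, 0.0, -0.994], [-0.0, -1.0, -0.0]]
force: [-0.2, 0.1, -2.1]
grip_width: 39.4
```

Request:
move_arm --increments '[[[0, 0, -0.5, 0, 0, 0, 0.3], [0, 0, -1, 0, 0, 0, 0.3], [0, 0, -1.5, 0, 0, 0, 0.3], [0, 0, -1.5, 0, 0, 0, 0.3], [0, 0, -1.5, 0, 0, 0, 0.3], [0, 0, -1.5, 0, 0, 0, 0.3], [0, 0, -1.5, 0, 0, 0, 0.3], [0, 0, -1.5, 0, 0, 0, 0.3], [0, 0, -1.5, 0, 0, 0, 0.3], [0, 0, -1.5, 0, 0, 0, 0.3]]]'

```text
time_s: 10.42
ee_pos: [487.9, 153.4, 65.1]
eef_rot: [[-0.994, 0.0, 0.11], [-0.11, 0.0, -0.994], [-0.0, -1.0, -0.0]]
force: [0.0, 0.2, -2.1]
grip_width: 39.1
```

Request:
move_arm --increments '[[[0, 0, -0.5, 0, 0, 0, 0.3], [0, 0, -1, 0, 0, 0, 0.3], [0, 0, -1, 0, 0, 0, 0.3], [0, 0, -1, 0, 0, 0, 0.3], [0, 0, -1, 0, 0, 0, 0.3], [0, 0, -1, 0, 0, 0, 0.3], [0, 0, -1, 0, 0, 0, 0.3], [0, 0, -1, 0, 0, 0, 0.3], [0, 0, -1, 0, 0, 0, 0.3], [0, 0, -1, 0, 0, 0, 0.3]]]'

```text
time_s: 11.25
ee_pos: [488.0, 153.4, 64.3]
eef_rot: [[-0.994, 0.0, 0.111], [-0.111, 0.0, -0.994], [-0.0, -1.0, -0.0]]
force: [-3.1, 0.2, 4.8]
grip_width: 39.6
```

Request:
move_arm --increments '[[[-0.2, 0, -0.4, 0, 0, 0, 0.3], [-0.3, 0, -0.8, 0, 0, 0, 0.3], [-0.3, 0, -1.2, 0, 0, 0, 0.3], [-0.3, 0, -1.2, 0, 0, 0, 0.3], [-0.3, 0, -1.2, 0, 0, 0, 0.3], [-0.3, 0, -1.2, 0, 0, 0, 0.3], [-0.3, 0, -1.2, 0, 0, 0, 0.3], [-0.3, 0, -1.2, 0, 0, 0, 0.3], [-0.3, 0, -1.2, 0, 0, 0, 0.3], [-0.3, 0, -1.2, 0, 0, 0, 0.3]]]'

```text
time_s: 12.08
ee_pos: [487.9, 153.4, 63.5]
eef_rot: [[-0.994, 0.001, 0.111], [-0.111, 0.0, -0.994], [-0.001, -1.0, -0.0]]
force: [-2.7, -1.1, 7.7]
grip_width: 39.2
```

Request:
move_arm --increments '[[[-0.2, 0, -0.4, 0, 0, 0, 0.3], [-0.4, 0, -0.8, 0, 0, 0, 0.3], [-0.4, 0, -0.8, 0, 0, 0, 0.3], [-0.4, 0, -0.8, 0, 0, 0, 0.3], [-0.4, 0, -0.8, 0, 0, 0, 0.3], [-0.4, 0, -0.8, 0, 0, 0, 0.3], [-0.4, 0, -0.8, 0, 0, 0, 0.3], [-0.4, 0, -0.8, 0, 0, 0, 0.3], [-0.4, 0, -0.8, 0, 0, 0, 0.3], [-0.4, 0, -0.8, 0, 0, 0, 0.3]]]'

```text
time_s: 12.92
ee_pos: [487.9, 153.5, 62.9]
eef_rot: [[-0.994, 0.001, 0.111], [-0.111, 0.0, -0.994], [-0.001, -1.0, -0.0]]
force: [-1.9, -1.8, 9.2]
grip_width: 39.3
```

```bash
python3 - <<'E'
from h import *
s=sensors.observe();q=camera_params("wrist");print(s["ee_pos"],s["force"],s["moment"])
p,d=grab_frame("wrist");cv2.imwrite("pics/w6.png",p[:,:,::-1]);np.savez("pics/w6.npz",d=d,T=q["camera_from_world"],p=p)
from tubefit import *
P,u,v,L,tcp,R,col=fit("pics/w6.npz")
m=(u>270)&(u<372)&(v>190)&(v<262)&(L[:,1]<0);print(tcp,tube(L,m),"angle",np.degrees(np.arctan2(R[1,0],R[0,0])))
E
```

```text
[487.86249943 153.45993928  62.94667353] [-1.93382293 -1.82395445  9.2451457 ] [-0.60546866  0.89468615  0.05818746]
[487.09286047 154.03739981  63.00473064] [-6.21665976e-02 -8.86428537e+00  2.63739161e-03 -8.94309884e-03] angle -173.62621772322208
```

View pics/w6.png

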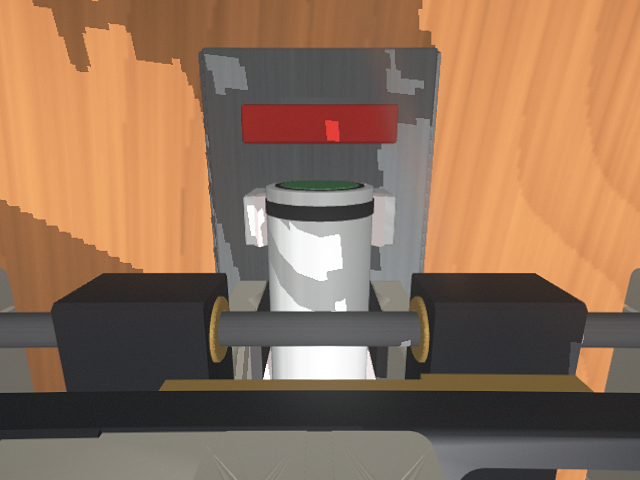

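Request:
move_arm --increments '[[[-0.2, 0, -0.3, 0, 0, 0, 0.3], [-0.2, 0, -0.6, 0, 0, 0, 0.3], [-0.2, 0, -0.6, 0, 0, 0, 0.3], [-0.2, 0, -0.6, 0, 0, 0, 0.3], [-0.2, 0, -0.6, 0, 0, 0, 0.3], [-0.2, 0, -0.6, 0, 0, 0, 0.3], [-0.2, 0, -0.6, 0, 0, 0, 0.3], [-0.2, 0, -0.6, 0, 0, 0, 0.3], [-0.2, 0, -0.6, 0, 0, 0, 0.3], [-0.2, 0, -0.6, 0, 0, 0, 0.3]]]'

```text
time_s: 13.8
ee_pos: [487.8, 153.5, 62.6]
eef_rot: [[-0.994, 0.002, 0.111], [-0.111, 0.0, -0.994], [-0.002, -1.0, -0.0]]
force: [-2.0, -2.0, 11.2]
grip_width: 39.4
```

Request:
move_arm --increments '[[[0, 0, 0.5, 0, 0, 0, 0.3], [0, 0, 1, 0, 0, 0, 0.3], [0, 0, 1.5, 0, 0, 0, 0.3], [0, 0, 2, 0, 0, 0, 0.3], [0, 0, 2.5, 0, 0, 0, 0.3], [0, 0, 2.7, 0, 0, 0, 0.3], [0, 0, 2.7, 0, 0, 0, 0.3], [0, 0, 2.7, 0, 0, 0, 0.3], [0, 0, 2.7, 0, 0, 0, 0.3], [0, 0, 2.7, 0, 0, 0, 0.3]]]'

```text
time_s: 14.63
ee_pos: [487.7, 153.6, 64.5]
eef_rot: [[-0.994, 0.001, 0.111], [-0.111, 0.0, -0.994], [-0.001, -1.0, -0.0]]
force: [4.1, -3.0, 4.5]
grip_width: 39.2
```

Request:
move_arm --increments '[[[0.4, 0.2, 0.3, 0, 0, 0, 0.35], [0.4, 0.2, 0.3, 0, 0, 0, 0.4], [0.4, 0.2, 0.3, 0, 0, 0, 0.45], [0.4, 0.2, 0.3, 0, 0, 0, 0.5], [0.4, 0.2, 0.3, 0, 0, 0, 0.55], [0.4, 0.2, 0.3, 0, 0, 0, 0.6], [0.4, 0.2, 0.3, 0, 0, 0, 0.7], [0.4, 0.2, 0.3, 0, 0, 0, 0.8], [0.4, 0.2, 0.3, 0, 0, 0, 0.8], [0.4, 0.2, 0.3, 0, 0, 0, 0.8]]]'

```text
time_s: 15.47
ee_pos: [487.3, 153.6, 64.4]
eef_rot: [[-0.994, -0.0, 0.11], [-0.11, -0.0, -0.994], [0.0, -1.0, 0.0]]
force: [-0.2, -0.3, -0.0]
grip_width: 68.8
```

Request:
move_arm --increments '[[[0, 0, 10, 0, 0, 0, 0.8], [0, 0, 25, 0, 0, 0, 0.8], [0, 0, 45, 0, 0, 0, 0.8], [0, 0, 70, 0, 0, 0, 0.8], [0, 10, 100, 0, 0, 0, 0.8], [0, 25, 130, 0, 0, 0, 0.8], [-2, 45, 160, 0, 0, 0, 0.8], [-4, 65, 190, 0, 0, 0, 0.8], [-6, 85, 210, 0, 0, 0, 0.8], [-6, 90, 210, 0, 0, 0, 0.8]]]'

```text
time_s: 16.3
ee_pos: [483.0, 246.7, 280.4]
eef_rot: [[-0.994, 0.007, 0.112], [-0.112, 0.005, -0.994], [-0.008, -1.0, -0.005]]
force: [0.4, 0.9, 0.2]
grip_width: 70.1
```

```bash
python3 - <<'E'
from h import *
s=sensors.observe();q=camera_params("wrist");print(s["time_s"],s["ee_pos"],s["force"],s["moment"],s["joint_positions"])
p,d=grab_frame("wrist");cv2.imwrite("pics/w7.png",p[:,:,::-1]);np.savez("pics/w7.npz",d=d,T=q["camera_from_world"],p=p)
p,d=grab_frame("side");cv2.imwrite("pics/s7.png",cv2.resize(p[200:380,220:460,::-1],None,fx=3,fy=3))
E
```

```text
16.3 [482.96962161 246.67736243 280.42400775] [0.38799557 0.93062318 0.24262324] [ 0.06797017 -0.01727962 -0.01838369] [ 0.83482684  0.10826731 -0.22059326  0.00165109 -1.23325044 -0.72294844]
```

View pics/w7.png

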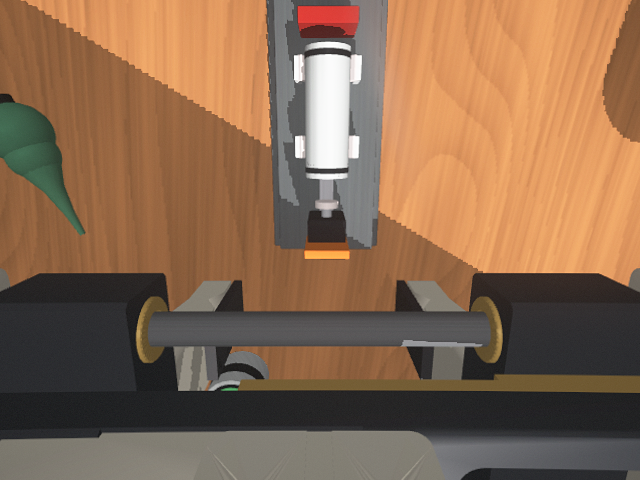

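View pics/s7.png

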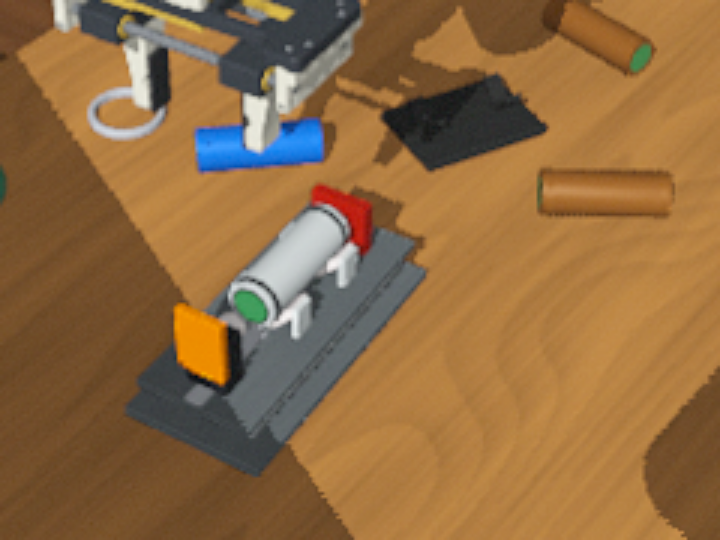

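```bash
python3 - <<'E'
from h import *
z=np.load("pics/w7.npz");q=camera_params("wrist");q["camera_from_world"]=z["T"];d=z["d"];p=z["p"].astype(int)
P,u,v=cloud(q,d);col=p[v,u]
a=np.radians(6.35);c0=np.array([488.0,147.5])
def bed(X): dx=X[:,:2]-c0;return np.c_[dx@[np.cos(a),np.sin(a)],dx@[-np.sin(a),np.cos(a)],X[:,2]]
B=bed(P)
org=(col[:,0]>150)&(col[:,1]>70)&(col[:,2]<90)&(v>235)&(v<262)&(u>300)&(u<355)&(P[:,2]>60)
print("plate",org.sum(),np.percentile(B[org],[1,50,99],axis=0).round(1))
t=(np.abs(B[:,0])<22)&(P[:,2]>70)&(v<182)&(v>40)&(col.min(1)>100)
X=B[t]
from scipy.optimize import least_squares
f=lambda k:np.hypot(X[:,0]-k[0]-k[1]*X[:,1],X[:,2]-k[2]-k[3]*X[:,1])-20
r=least_squares(f,[0,0,74,0],loss="soft_l1",f_scale=.7);print("tube x,slope,z,slope",r.x,"y",np.percentile(X[:,1],[0.5,99.5]))
w=(P[:,2]>60)&(v>195)&(v<210)&(u>310)&(u<342)&(col.min(1)>110);print("tip",w.sum(),np.percentile(B[w],[1,50,99],axis=0).round(1))
red=(col[:,0]>150)&(col[:,1]<80)&(v<40)&(P[:,2]>78);print("red",np.percentile(B[red],[1,50,99],axis=0).round(1))
s=sensors.observe();print("tcp bed",bed(s["ee_pos"][None]))
qt=camera_params("top");dt=np.load("pics/top0.npy");Q,ut,vt=cloud(qt,dt)
m=(ut>95)&(ut<140)&(vt>238)&(vt<275)&(Q[:,2]>40);print("barrel",cv2.minAreaRect(bed(Q[m])[:,:2].astype(np.float32)),Q[m][:,2].max())
E
```

```text
plate 402 [[-19.4 121.  113.9]
 [ -0.  124.7 115.9]
 [ 19.4 128.7 117.6]]
tube x,slope,z,slope [-2.24599544e-01  2.38870551e-04  7.36080657e+01  8.48294152e-04] y [-48.19176848  60.73371795]
tip 209 [[-10.8  84.2  67.3]
 [ -0.2  86.2  81.9]
 [ 10.3  90.5  86. ]]
red [[-24.  -75.3  79.2]
 [ -0.6 -68.3  87.7]
 [ 23.6 -63.3  89.7]]
tcp bed [[  4.03750325  97.2682304  275.64820854]]
barrel ((105.51104736328125, 324.6846618652344), (68.92072296142578, 65.63589477539062), 85.67413330078125) 68.16546345430865
```

Request:
move_arm --increments '[[[-3, 15, 0, 0, 0, 0, 0], [-6, 30, 0, 0, 0, 0, 0], [-8, 45, -10, 0, 0, 0, 0], [-10, 57, -25, 0, 0, 0, 0], [-10, 57, -45, 0, 0, 0, 0], [-10, 57, -70, 0, 0, 0, 0], [-10, 57, -95, 0, 0, 0, 0], [-10, 57, -115, 0, 0, 0, 0], [-10, 57, -125, 0, 0, 0, 0], [-10, 57, -125, 0, 0, 0, 0]]]'

```text
time_s: 17.23
ee_pos: [469.9, 299.7, 146.0]
eef_rot: [[-0.994, -0.004, 0.11], [-0.11, -0.004, -0.994], [0.005, -1.0, 0.004]]
force: [0.4, -0.5, -0.0]
grip_width: 8.7
```

```bash
cat > bedf.py <<'E'
from h import *
a=np.radians(6.35);c0=np.array([488.0,147.5])
def bed(X):
    X=np.atleast_2d(X);dx=X[:,:2]-c0;return np.c_[dx@[np.cos(a),np.sin(a)],dx@[-np.sin(a),np.cos(a)],X[:,2]]
def st():
    s=sensors.observe();f=s["force"];print("t",round(s["time_s"],2),"bed tcp",bed(s["ee_pos"]).round(1),"push",round(f[:2]@[-np.sin(a),np.cos(a)],2),"fx",round(f[:2]@[np.cos(a),np.sin(a)],2),"fz",round(f[2],2),"grip",round(s["grip_width"],1))
E
python3 - <<'E'
from bedf import *
st()
p,d=grab_frame("side");cv2.imwrite("pics/s8.png",cv2.resize(p[200:380,220:460,::-1],None,fx=3,fy=3))
p,d=grab_frame("wrist");cv2.imwrite("pics/w8.png",p[:,:,::-1]);st()
E
```

```text
t 17.23 bed tcp [[ -1.2 153.2 146. ]] push -0.53 fx 0.32 fz -0.01 grip 8.7
t 17.33 bed tcp [[  0.6 154.3 149.4]] push 0.39 fx 0.17 fz 1.06 grip 2.6
```

View pics/s8.png

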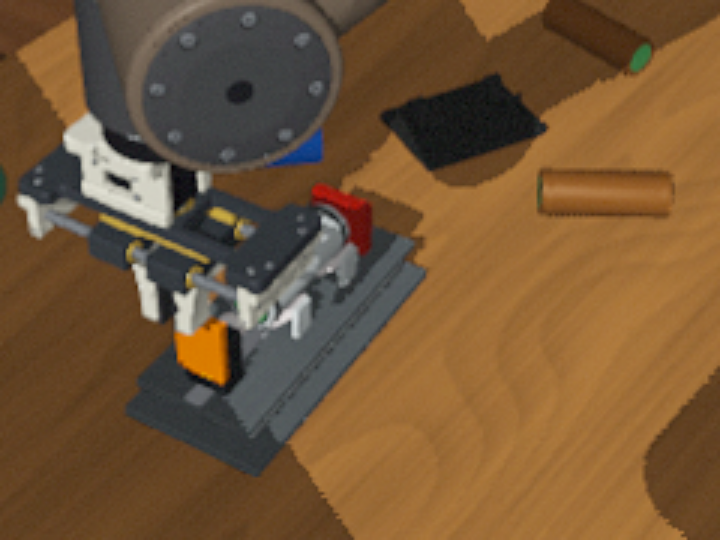

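View pics/w8.png

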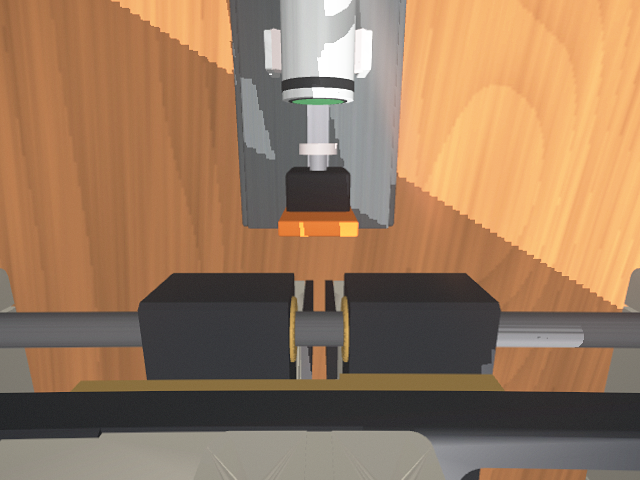

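Request:
move_arm --increments '[[[0, 0, -12, 0, 0, 0, 0], [0, 0, -26, 0, 0, 0, 0], [0, 0, -40, 0, 0, 0, 0], [0, 0, -54, 0, 0, 0, 0], [0, 0, -64, 0, 0, 0, 0], [0, 0, -69, 0, 0, 0, 0], [0, 0, -69, 0, 0, 0, 0], [0, 0, -69, 0, 0, 0, 0], [0, 0, -69, 0, 0, 0, 0], [0, 0, -69, 0, 0, 0, 0]]]'

```text
time_s: 18.17
ee_pos: [471.8, 301.0, 81.4]
eef_rot: [[-0.994, 0.001, 0.111], [-0.111, 0.001, -0.994], [-0.001, -1.0, -0.001]]
force: [-0.0, -0.6, 0.6]
grip_width: 0.4
```

```bash
python3 - <<'E'
from bedf import *
st()
E
```

```text
t 18.17 bed tcp [[  0.9 154.4  81.4]] push -0.58 fx -0.09 fz 0.65 grip 0.4
```

Request:
move_arm --increments '[[[0.3, -3, 0, 0, 0, 0, 0], [0.6, -6, 0, 0, 0, 0, 0], [1.0, -9, 0, 0, 0, 0, 0], [1.3, -12, 0, 0, 0, 0, 0], [1.6, -14.5, 0, 0, 0, 0, 0], [1.8, -17, 0, 0, 0, 0, 0], [2.1, -19, 0, 0, 0, 0, 0], [2.3, -21, 0, 0, 0, 0, 0], [2.5, -23, 0, 0, 0, 0, 0], [2.8, -25, 0, 0, 0, 0, 0]]]'

```text
time_s: 19.0
ee_pos: [474.1, 277.5, 80.7]
eef_rot: [[-0.994, 0.001, 0.111], [-0.111, 0.003, -0.994], [-0.001, -1.0, -0.003]]
force: [-6.1, 9.7, 0.7]
grip_width: 0.3
```

```bash
python3 - <<'E'
from bedf import *
st()
p,d=grab_frame("wrist");cv2.imwrite("pics/w9.png",p[:,:,::-1]);st()
E
```

```text
t 19.0 bed tcp [[  0.6 130.8  80.7]] push 10.3 fx -5.0 fz 0.67 grip 0.3
t 19.05 bed tcp [[  0.5 130.5  80.7]] push 8.14 fx -3.35 fz 0.13 grip 0.1
```

View pics/w9.png

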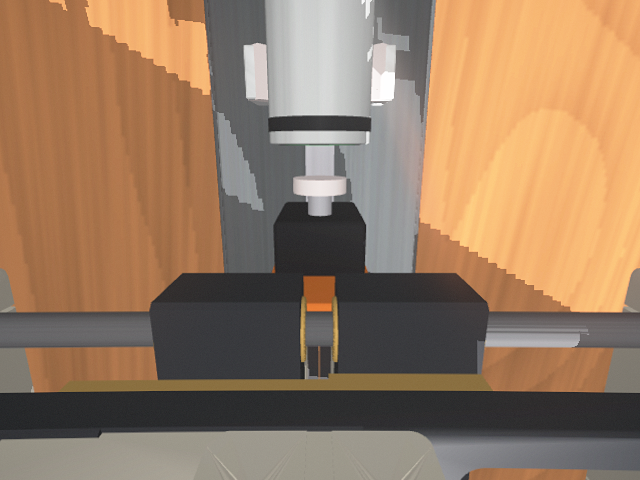

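Request:
move_arm --increments '[[[0.3, -2, 0, 0, 0, 0, 0], [0.5, -4, 0, 0, 0, 0, 0], [0.7, -6, 0, 0, 0, 0, 0], [0.9, -8, 0, 0, 0, 0, 0], [1.1, -10, 0, 0, 0, 0, 0], [1.3, -12, 0, 0, 0, 0, 0], [1.5, -14, 0, 0, 0, 0, 0], [1.8, -16, 0, 0, 0, 0, 0], [2.0, -18, 0, 0, 0, 0, 0], [2.2, -20, 0, 0, 0, 0, 0]]]'

```text
time_s: 19.88
ee_pos: [476.3, 257.9, 80.7]
eef_rot: [[-0.994, 0.001, 0.111], [-0.111, 0.004, -0.994], [-0.001, -1.0, -0.004]]
force: [-6.6, 12.1, -0.6]
grip_width: 0.4
```

```bash
python3 - <<'E'
from bedf import *
st()
p,d=grab_frame("wrist");cv2.imwrite("pics/w10.png",p[:,:,::-1]);st()
E
```

```text
t 19.88 bed tcp [[  0.6 111.   80.7]] push 12.74 fx -5.21 fz -0.57 grip 0.4
t 19.93 bed tcp [[  0.6 110.7  80.7]] push 10.74 fx -4.86 fz -1.53 grip 0.4
```

View pics/w10.png

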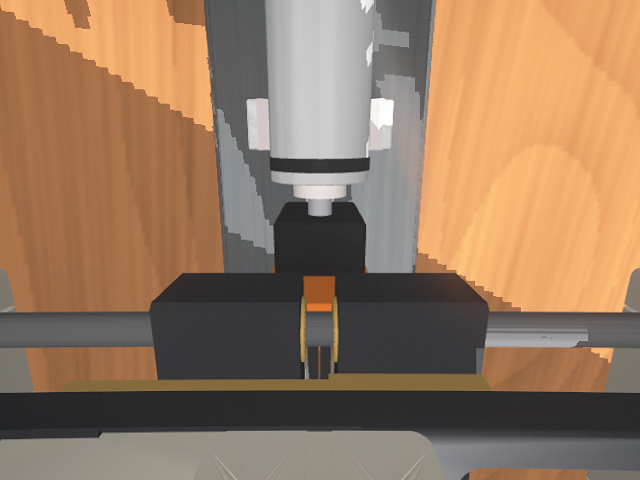

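Request:
move_arm --increments '[[[0.1, -1, 0, 0, 0, 0, 0], [0.2, -2, 0, 0, 0, 0, 0], [0.3, -3, 0, 0, 0, 0, 0], [0.4, -4, 0, 0, 0, 0, 0], [0.5, -5, 0, 0, 0, 0, 0], [0.6, -6, 0, 0, 0, 0, 0], [0.7, -7, 0, 0, 0, 0, 0], [0.8, -8, 0, 0, 0, 0, 0], [0.8, -8, 0, 0, 0, 0, 0], [0.8, -8, 0, 0, 0, 0, 0]]]'

```text
time_s: 20.77
ee_pos: [477.2, 249.9, 80.7]
eef_rot: [[-0.994, 0.001, 0.111], [-0.111, 0.004, -0.994], [-0.001, -1.0, -0.004]]
force: [-5.3, 10.9, -0.7]
grip_width: 0.5
```

```bash
python3 - <<'E'
from bedf import *
st()
p,d=grab_frame("side");cv2.imwrite("pics/s11.png",cv2.resize(p[200:380,220:460,::-1],None,fx=3,fy=3))
p,d=grab_frame("wrist");cv2.imwrite("pics/w11.png",p[:,:,::-1]);st()
E
```

```text
t 20.77 bed tcp [[  0.6 102.9  80.7]] push 11.43 fx -4.09 fz -0.73 grip 0.5
t 20.87 bed tcp [[  0.6 102.9  80.7]] push 10.95 fx -5.07 fz -0.69 grip 0.4
```

View pics/s11.png

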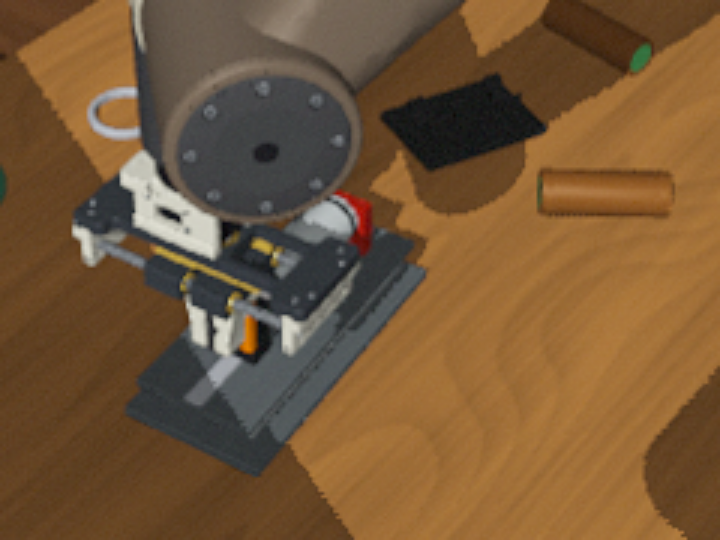

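Request:
move_arm --increments '[[[0.1, -0.6, 0, 0, 0, 0, 0], [0.1, -1.2, 0, 0, 0, 0, 0], [0.2, -1.8, 0, 0, 0, 0, 0], [0.2, -2.4, 0, 0, 0, 0, 0], [0.3, -3, 0, 0, 0, 0, 0], [0.3, -3, 0, 0, 0, 0, 0], [0.3, -3, 0, 0, 0, 0, 0], [0.3, -3, 0, 0, 0, 0, 0], [0.3, -3, 0, 0, 0, 0, 0], [0.3, -3, 0, 0, 0, 0, 0]]]'

```text
time_s: 21.7
ee_pos: [477.5, 247.2, 80.7]
eef_rot: [[-0.994, 0.001, 0.111], [-0.111, 0.004, -0.994], [-0.002, -1.0, -0.004]]
force: [-6.9, 12.2, -0.8]
grip_width: 0.5
```

Request:
move_arm --increments '[[[0.1, -0.6, 0, 0, 0, 0, 0], [0.1, -1.2, 0, 0, 0, 0, 0], [0.2, -1.8, 0, 0, 0, 0, 0], [0.2, -2.4, 0, 0, 0, 0, 0], [0.2, -2.4, 0, 0, 0, 0, 0], [0.2, -2.4, 0, 0, 0, 0, 0], [0.2, -2.4, 0, 0, 0, 0, 0], [0.2, -2.4, 0, 0, 0, 0, 0], [0.2, -2.4, 0, 0, 0, 0, 0], [0.2, -2.4, 0, 0, 0, 0, 0]]]'

```text
time_s: 22.53
ee_pos: [477.7, 245.5, 80.7]
eef_rot: [[-0.994, 0.001, 0.111], [-0.111, 0.005, -0.994], [-0.002, -1.0, -0.005]]
force: [-8.0, 14.8, -1.4]
grip_width: 0.4
```

Request:
move_arm --increments '[[[0, -0.4, 0, 0, 0, 0, 0], [0, -0.8, 0, 0, 0, 0, 0], [0, -1.2, 0, 0, 0, 0, 0], [0, -1.2, 0, 0, 0, 0, 0], [0, -1.2, 0, 0, 0, 0, 0], [0, -1.2, 0, 0, 0, 0, 0], [0, -1.2, 0, 0, 0, 0, 0], [0, -1.2, 0, 0, 0, 0, 0], [0, -1.2, 0, 0, 0, 0, 0], [0, -1.2, 0, 0, 0, 0, 0]]]'

```text
time_s: 23.37
ee_pos: [477.9, 244.8, 80.8]
eef_rot: [[-0.994, 0.002, 0.111], [-0.111, 0.006, -0.994], [-0.002, -1.0, -0.006]]
force: [-8.1, 17.8, -2.0]
grip_width: 0.4
```

```bash
python3 - <<'E'
from bedf import *
st()
p,d=grab_frame("wrist");cv2.imwrite("pics/w12.png",p[:,:,::-1]);st()
E
```

```text
t 23.37 bed tcp [[ 0.7 97.8 80.8]] push 18.6 fx -6.1 fz -1.97 grip 0.4
t 23.42 bed tcp [[ 0.6 97.8 80.8]] push 18.38 fx -6.2 fz -1.95 grip 0.3
```

View pics/w12.png

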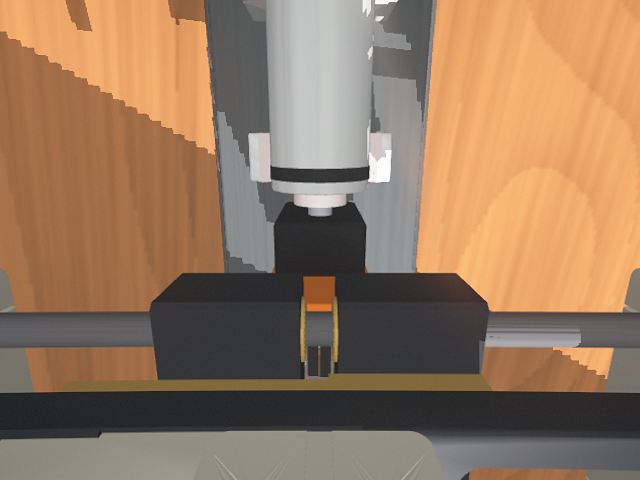

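Request:
move_arm --increments '[[[-0.1, 1, 0, 0, 0, 0, 0], [-0.3, 3, 0, 0, 0, 0, 0], [-0.6, 6, 0, 0, 0, 0, 0], [-1.1, 10, 0, 0, 0, 0, 0], [-1.7, 15, 0, 0, 0, 0, 0], [-2.8, 25, 0, 0, 0, 0, 0], [-4, 38, 0, 0, 0, 0, 0], [-5, 50, 10, 0, 0, 0, 0], [-5, 60, 30, 0, 0, 0, 0], [-5, 65, 60, 0, 0, 0, 0]]]'

```text
time_s: 24.25
ee_pos: [471.5, 306.8, 138.8]
eef_rot: [[-0.994, -0.003, 0.111], [-0.111, -0.003, -0.994], [0.003, -1.0, 0.003]]
force: [0.8, 0.6, -0.3]
grip_width: 0.9
```

Request:
move_arm --increments '[[[0, 0, 30, 0, 0, 0, 0], [0, 0, 60, 0, 0, 0, 0], [0, 0, 90, 0, 0, 0, 0], [0, 0, 120, 0, 0, 0, 0], [0, 0, 130, 0, 0, 0, 0], [0, 0, 130, 0, 0, 0, 0], [0, 0, 130, 0, 0, 0, 0], [0, 0, 130, 0, 0, 0, 0], [0, 0, 130, 0, 0, 0, 0], [0, 0, 130, 0, 0, 0, 0]]]'

```text
time_s: 25.08
ee_pos: [472.3, 305.8, 269.2]
eef_rot: [[-0.994, -0.001, 0.11], [-0.11, -0.002, -0.994], [0.002, -1.0, 0.002]]
force: [0.4, -0.6, 0.0]
grip_width: 0.5
```

```bash
python3 - <<'E'
from bedf import *
st()
q=camera_params("wrist");p,d=grab_frame("wrist");cv2.imwrite("pics/w13.png",p[:,:,::-1])
p2,d2=grab_frame("side");cv2.imwrite("pics/s13.png",cv2.resize(p2[200:380,220:460,::-1],None,fx=3,fy=3))
P,u,v=cloud(q,d);col=p[v,u].astype(int);B=bed(P)
from scipy.optimize import least_squares
t=(np.abs(B[:,0])<22)&(P[:,2]>70)&(B[:,1]>-62)&(B[:,1]<46)&(v<262)&(col.min(1)>100);X=B[t]
f=lambda k:np.hypot(X[:,0]-k[0]-k[1]*X[:,1],X[:,2]-k[2]-k[3]*X[:,1])-20
r=least_squares(f,[0,0,74,0],loss="soft_l1",f_scale=.7);print("tube",t.sum(),r.x,np.percentile(X[:,1],[.5,99.5]))
red=(col[:,0]>150)&(col[:,1]<80)&(P[:,2]>78)&(v<262)&(np.abs(B[:,0])<30);print("red",np.percentile(B[red],[1,99],axis=0).round(1))
org=(col[:,0]>150)&(col[:,1]>70)&(col[:,2]<90)&(np.abs(B[:,0])<22)&(v<262)&(P[:,2]>105);print("plate",np.percentile(B[org],[1,99],axis=0).round(1))
E
```

```text
t 25.08 bed tcp [[  1.9 159.  269.2]] push -0.65 fx 0.3 fz 0.04 grip 0.5
tube 3970 [-3.44085284e-01  4.19489831e-03  7.35907173e+01  1.27575523e-03] [-17.80288877  45.73666063]Traceback (most recent call last):
  File "<stdin>", line 10, in <module>
    return _quantile_unchecked(
        a, q, axis, out, overwrite_input, method, keepdims, weights)
    return _ureduce(a,
                    func=_quantile_ureduce_func,
    ...<5 lines>...
                    overwrite_input=overwrite_input,
                    method=method)
    r = func(a, **kwargs)
    result = _quantile(arr,
                       quantiles=q,
    ...<2 lines>...
                       out=out,
                       weights=wgt)
    slices_having_nans = np.isnan(arr[-1, ...])
                                  ~~~^^^^^^^^^
IndexError: index -1 is out of bounds for axis 0 with size 0
```

View pics/w13.png

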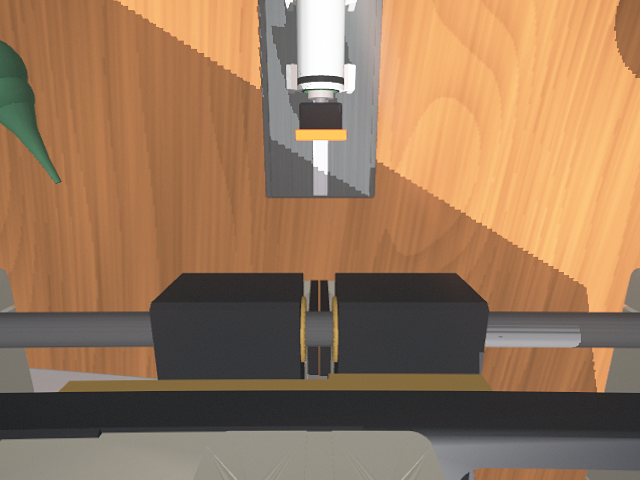

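View pics/s13.png

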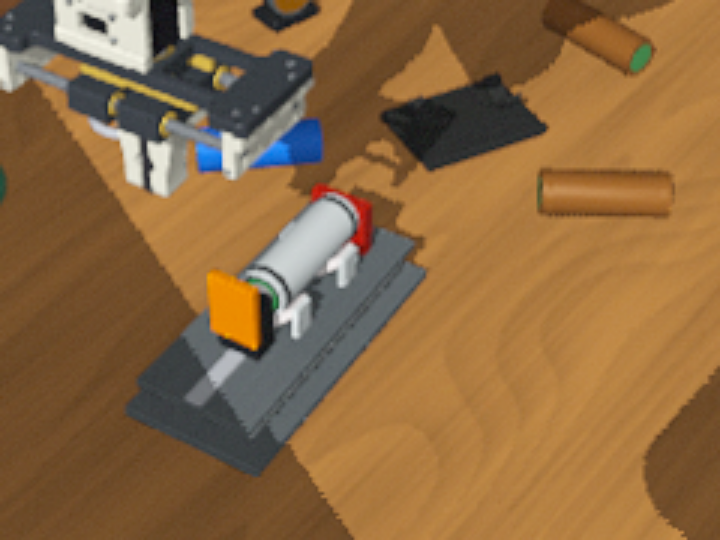

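Request:
move_arm --increments '[[[1, -15, 0, 0, 0, 0, 0], [3, -30, 0, 0, 0, 0, 0], [5, -45, 0, 0, 0, 0, 0], [6, -60, 0, 0, 0, 0, 0], [6, -60, 0, 0, 0, 0, 0], [6, -60, 0, 0, 0, 0, 0], [6, -60, 0, 0, 0, 0, 0], [6, -60, 0, 0, 0, 0, 0], [6, -60, 0, 0, 0, 0, 0], [6, -60, 0, 0, 0, 0, 0]]]'

```text
time_s: 26.02
ee_pos: [478.6, 246.3, 270.3]
eef_rot: [[-0.994, -0.0, 0.111], [-0.111, -0.0, -0.994], [0.0, -1.0, 0.0]]
force: [-0.1, 0.1, -0.9]
grip_width: 0.5
```

```bash
python3 - <<'E'
from bedf import *
st()
q=camera_params("wrist");p,d=grab_frame("wrist");cv2.imwrite("pics/w14.png",p[:,:,::-1])
P,u,v=cloud(q,d);col=p[v,u].astype(int);B=bed(P)
from scipy.optimize import least_squares
t=(np.abs(B[:,0])<22)&(P[:,2]>70)&(B[:,1]>-64)&(B[:,1]<47.5)&(v<262)&(col.min(1)>100);X=B[t]
f=lambda k:np.hypot(X[:,0]-k[0]-k[1]*X[:,1],X[:,2]-k[2]-k[3]*X[:,1])-20
r=least_squares(f,[0,0,74,0],loss="soft_l1",f_scale=.7);print("tube",t.sum(),r.x,np.percentile(X[:,1],[.5,99.5]))
red=(col[:,0]>150)&(col[:,1]<80)&(P[:,2]>78)&(v<262)&(np.abs(B[:,0])<30);print("red",np.percentile(B[red],[1,99],axis=0).round(1))
org=(col[:,0]>150)&(col[:,1]>70)&(col[:,2]<90)&(np.abs(B[:,0])<22)&(v<262)&(P[:,2]>105)&(B[:,1]>60);print("plate",np.percentile(B[org],[1,99],axis=0).round(1))
E
```

```text
t 26.02 bed tcp [[  1.6  99.2 270.3]] push 0.14 fx -0.05 fz -0.85 grip 0.5
tube 6087 [-2.45155912e-01 -9.72726474e-05  7.35561421e+01 -2.35978426e-04] [-63.16318277  46.21199822]
red [[-23.9 -75.2  79.8]
 [ 24.1 -63.4  89.7]]
plate [[-19.9  78.9 114.2]
 [ 18.8  85.8 117.4]]
```

View pics/w14.png

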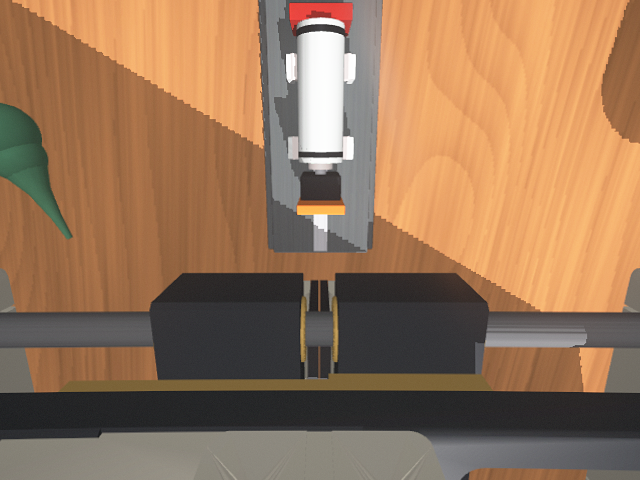

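```bash
python3 -c "
from rig import ticket
print(ticket.finish_job())"
```

```text
the job is handed in; nothing more can be done
None
```

The lens tube is bedded in the V and clamped against the red end stop. I handed the job in at about 26 s, and no verdict was reported.

**What I did**
- I took the aluminium tube from the rest and lowered it into the V, then pressed until the wrist force gave about 13 N on the V and held for over half a second. I eased off and let go.
- I pushed the orange plate with closed fingers until the push along the rail read about 18.4 N. I then backed off and raised the arm clear.

**Last checks**
- **Seating:** in the wrist camera's depth data, the tube axis is 0.25 mm from the V's centre plane and well under 0.01 rad from its direction.
- **End stop:** the tube's near end is at −63.2 mm of the fixture and the stop face is at −63.4 mm, so they are touching within measurement error.
- **Clamp force:** the two estimates differ a little. The wrist force suggests about 8 N. Plate and tube positions suggest about 5 mm of spring travel, which is roughly 10 N (±2 N). Both are within 5 to 13 N.
- **Sideways force:** while pushing, the wrist also read about 5 to 6 N sideways. The cause is unclear; I saw no effect on the tube.
- **Other gear:** I did not measure the bystanders again at the end. The arm's path stayed clear of them.

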